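Give every housing its own cover

ROBOT

A 6-joint arm with a two-finger parallel gripper is mounted at the origin on a cart in front of the work surface, level with it; the furniture and walls round the work are solid. World frame = base frame: x ahead of the robot, y to its left, z up, the work surface at z = 0. Lengths are in m, angles in degrees, forces in N, time in s.
With the tool pointing down it reaches from about 0.275 to 0.85 m from the base axis. Payload 19 kg.
Tool frame: the origin (TCP) lies at the very end of the fingers, on their centre line; the grasp point (between the pads) lies 19 mm behind it; z points along the fingers, y is the line along which they close (so a half turn about z gives the same grasp; the last joint's range is limited). The gripper opens to 85 mm and grips with 20 to 120 N. Pads are 22 mm wide; open, the fingers measure 114 mm over their backs; the gripper's body (76 mm by 85 mm) begins 54 mm behind the grasp point. The pads swing forward as they close: fully open they stand 13 mm farther back than shut.
Start: joints at [-83.022, 8.623, 82.357, -0, 89.026, -7.678], TCP at [0.145, -0.556, 0.231] pointing down, gripper open.
Joint ranges: [-160.23, 160.23], [-39.13, 120.54], [6.94, 153.29], [-79.49, 259.48], [9.18, 160.14], [-161.06, 161.06]. Speed limits (degrees/s): [108.29, 108.29, 127.2, 172.46, 172.46, 172.46].

INTERFACE

Orientations are given as [roll, pitch, yaw] about the fixed x, y, z axes, in that order (R = Rz(yaw) Ry(pitch) Rx(roll)).
In Python, from rig import bot gives the robot as it stands. The module is installed in compiled form; this text tells all that it offers.
- The arm moves only by the tool arm_command, never from a script. Its argument "plan" is a list of rows, each an object with "grip": the finger opening in m, from 0 to 0.0854; "offset": the shift along the world's x, y, z in m, a list of three; "twist": the turn about the world's z in rad. In form: [{"grip": grip, "offset": [dx, dy, dz], "twist": twist}, ...]. A call has 1 to 5 rows; each row is the pose to reach, as a shift and turn from the pose commanded when the call began; what a row does not reach only later rows make up. A row lasts 1/10 s, in which the tool goes at most 50 mm and 8.59 degrees, less where a joint would pass 70% of its speed; a pose out of reach is approached as far as the arm can. A call with a gripper value outside its range is refused whole. The fingers move at their own pace and stop on an object; the grip force is fixed at half the most. Time passes only in rows, so rows that repeat a pose let the fingers close. It gives the time, the measured TCP pose, the force, the opening and the grip force at its end, in the units of the state.
- bot.sense(): the state, without advancing time (a new reading comes with each control period).
- bot.snapshot(name): name is "scene" or "top" or "wrist"; returns a dict with "pixels" (420x560x3 uint8, red, green, blue), "camera_matrix" (3x3 intrinsics, pixels), "pose" (4x4, takes a point from camera to world coordinates); the wrist camera has in their place "T_tool_cam" (4x4, takes a point from camera to tool coordinates, whose origin is the TCP and whose axes are the flange's). Camera axes: x right, y down, z forward; pixel columns grow to the right and rows downward; lengths in m; the calibration is good to about 2 mm. A picture is of the moment at which its call begins: read the wrist's pose just before it. There is no depth.
- bot.hand_in(): hands the job in; it is judged then, once.
The state is a dict: "time_s": time; "joint_pos": joint angles; "qvel": joint speeds; "tau": joint torques, N m; "ee_pos": TCP position; "orientation": TCP orientation; "force": force on the tool from outside, world axes, zero at the start; "wrist_torque": the same for the moment, N m; "grip_width": finger opening in m; "finger_force": force on a finger pad.
Only numpy, scipy, OpenCV 4.12 (cv2) and the standard library are available. Lean on these libraries where they do the work, as an engineer would, in place of code of your own. Each camera call takes 0.05 s, during which the arm holds its last target. There are 200 camera calls.

TASK

The three containers on the desk have lost their own covers: squeeze the two snap tabs of the humped cover together to release it from the low housing, clip it home on the housing with the tall block, clip the loose flat cover home on the low housing, and put the round lid on the round pot. Every cover must end fully home, with its tabs sprung out and let go of, and the containers upright on the desk. Do not lift or tip the containers, and leave the note block and the roll of tape where they are.

Things in the scene. Friction and masses are not known exactly. Their poses are not given: they have to be found in the camera images.
- low_housing: loose grey open box, 0.9 kg, 96 (x) x 64 (y) x 40 mm, mouth 88 x 56; inside the rim on each long side a catch ledge, 4.5 x 36 x 4 high. Origin: centre of underside, z up, x along the long side. Holds only a low terminal strip below the rim: takes the flat cover. At the start the wrong, humped cover is clipped on it.
- tall_housing: loose grey open box, 0.9 kg, 96 (x) x 64 (y) x 40 mm, mouth 88 x 56; inside the rim on each long side a catch ledge, 4.5 x 36 x 4 high. Origin: centre of underside, z up, x along the long side. In it stands a tall black block, 50 x 15 mm, steel top, up to z 0.062, 22 mm above the rim: only the humped cover fits over it. Starts open.
- round_pot: loose open round pot, mid-grey plastic, 0.5 kg, 72 mm diameter, 50 mm high, mouth 64 mm. Origin: centre of the underside; z up.
- dome_cover: humped clip-on cover: white plate 96 (x) x 64 (y) x 4 mm, 85 g, fits either way round. Origin: centre of plate underside, on the rim when home (0.040 over the housing origin), 0.011 above the desk when lying on its 4 corner pins (round-ended, 11 mm long, 1.5 mm play in the mouth). Two black tab fins, see its joints. Hollow hump 64 x 25 mm between the fins, up to z 0.034.
- flat_cover: flat clip-on cover: white plate 96 (x) x 64 (y) x 4 mm, 85 g, fits either way round. Origin: centre of plate underside, on the rim when home (0.040 over the housing origin), 0.011 above the desk when lying on its 4 corner pins (round-ended, 11 mm long, 1.5 mm play in the mouth). Two black tab fins, see its joints. No hump. Starts on the desk.
- round_lid: white round lid, 78 mm diameter, 4 mm thick, 60 g, with a black round knob on top, 18 mm diameter, up to z = +0.026, and a tapered plug below, 59 mm diameter, 8 mm deep. Origin: centre of the disc's underside (0.050 above the pot's origin when home, 0.008 above the desk when it lies there); z up.
- dome_cover_tab_a (a joint): +y snap tab of the humped cover, inward travel (m): 0 sprung out, 0.006 stop (4.5 N). Fin 24 mm wide (x), outer face at y +22 mm, from plate top z 0.004 to 0.026. Pinch both fins (44 mm over both, 32 squeezed) to lift and carry. Outward hook at z -0.006 to -0.011 locks 3 mm under the ledge when let go, clears it when squeezed, so lower it on squeezed, then let go
- dome_cover_tab_b (a joint): -y snap tab of the humped cover, inward travel (m): 0 sprung out, 0.006 stop (4.5 N). Fin 24 mm wide (x), outer face at y -22 mm, from plate top z 0.004 to 0.026. Pinch both fins (44 mm over both, 32 squeezed) to lift and carry. Outward hook at z -0.006 to -0.011 locks 3 mm under the ledge when let go, clears it when squeezed, so lower it on squeezed, then let go
- flat_cover_tab_a (a joint): +y snap tab of the flat cover, inward travel (m): 0 sprung out, 0.006 stop (4.5 N). Fin 24 mm wide (x), outer face at y +22 mm, from plate top z 0.004 to 0.026. Pinch both fins (44 mm over both, 32 squeezed) to lift and carry. Outward hook at z -0.006 to -0.011 locks 3 mm under the ledge when let go, clears it when squeezed, so lower it on squeezed, then let go
- flat_cover_tab_b (a joint): -y snap tab of the flat cover, inward travel (m): 0 sprung out, 0.006 stop (4.5 N). Fin 24 mm wide (x), outer face at y -22 mm, from plate top z 0.004 to 0.026. Pinch both fins (44 mm over both, 32 squeezed) to lift and carry. Outward hook at z -0.006 to -0.011 locks 3 mm under the ledge when let go, clears it when squeezed, so lower it on squeezed, then let go
- lamp_pole (a point): obstacle: middle of the black pole of the fixed tripod lamp behind the work; pole 15 mm thick, lamp head up to 0.42 m high and 150 mm wide, feet spread up to 130 mm; pass in front of it, nearer the base
- note_block: bystander: pale blue block of notes, 38 x 38 x 26 mm, on the desk
- clear_tape: bystander: roll of sticky tape, 72 mm diameter, 19 mm high, lying on the desk
Things that resemble listed ones, but are neither listed nor needed, are in the scene too. Leave any purple look-alike of the dome_cover alone.

How it is judged:
By the outcome, as a careful person would: the job done as asked, in the order asked, and still so for the second after the job is handed in, with the robot touching nothing.
It also fails if it takes over 72 s, if anything falls off the work surface, if the arm or the gripper's body presses on something with over 40 N, if the wrist force passes 120 N, or if a joint passes its speed limit or range.

## Working session

There is one attempt and no reset: what is moved stays moved. The work goes in short steps, Python scripts to look and compute and a tool call to move; the robot and the scene stay as the last step left them, time stands still between calls to the robot, and variables do not carry over. Pictures are saved under pics/ and viewed, at most 10 in all, crops included, and the job is handed in when it is done.

Besides the shell and the picture viewer there is one more tool, called by a JSON object that holds its "op" and its "data", one argument or row to a line. arm_command: Moves the arm, as the interface text tells. Its arguments: {"type":"object","properties":{"plan":{"type":"array"}},"required":["plan"]}

```bash
mkdir -p pics; cat > h.py <<'E'
import numpy as np, cv2
from rig import bot
from scipy.spatial.transform import Rotation as R
def snap(n):
    s=bot.sense(); d=bot.snapshot(n); im=cv2.cvtColor(np.array(d["pixels"]),cv2.COLOR_RGB2BGR)
    K=np.array(d["camera_matrix"])
    if n=="wrist":
        T=np.eye(4);T[:3,:3]=R.from_euler('xyz',s["orientation"],degrees=True).as_matrix();T[:3,3]=s["ee_pos"]
        P=T@np.array(d["T_tool_cam"])
    else: P=np.array(d["pose"])
    return im,K,P
def ray(K,P,uv,z):
    uv=np.atleast_2d(uv).astype(float)
    d=np.c_[uv,np.ones(len(uv))]@np.linalg.inv(K).T@P[:3,:3].T
    o=P[:3,3]; return o+d*((z-o[2])/d[:,2])[:,None]
def proj(K,P,X):
    X=np.atleast_2d(X); c=(X-P[:3,3])@P[:3,:3]; p=c@K.T; return p[:,:2]/p[:,2:]
E
python3 - <<'E'
from h import *
for n in("top","scene"):
    im,K,P=snap(n); np.savez(n+"0.npz",im=im,K=K,P=P); print(n,K.round(1).tolist(),P.round(3).tolist())
    cv2.imwrite(f"pics/{n}0.png",cv2.resize(im,(800,600),interpolation=cv2.INTER_CUBIC))
print(bot.sense())
E
```

```text
top [[389.4, 0.0, 273.9], [0.0, 389.4, 211.2], [0.0, 0.0, 1.0]] [[0.012, -0.992, 0.124, 0.471], [-1.0, -0.014, -0.019, 0.137], [0.02, -0.124, -0.992, 1.211], [0.0, 0.0, 0.0, 1.0]]
scene [[481.9, 0.0, 278.5], [0.0, 481.9, 208.2], [0.0, 0.0, 1.0]] [[-0.916, 0.345, -0.203, 0.853], [0.401, 0.791, -0.462, 0.677], [0.001, -0.505, -0.863, 1.163], [0.0, 0.0, 0.0, 1.0]]
{'time_s': 0.1, 'joint_pos': array([-8.30225303e+01,  8.64697676e+00,  8.23889768e+01, -2.24129722e-03,
        8.90258342e+01, -7.67707558e+00]), 'qvel': array([ 0.11752998,  0.00732429, -0.10442179,  0.05732889, -0.02177957,
       -0.05280745]), 'tau': array([ 4.34496818e-03, -7.14375758e+01, -5.71800113e+01, -7.43441183e-05,
        7.08212974e-03,  9.09411460e-05]), 'ee_pos': array([ 0.14541608, -0.55607732,  0.23074997]), 'orientation': array([-1.79938467e+02, -6.03336085e-03,  1.46545814e+01]), 'force': array([-0.22822892,  0.69462736, -0.88904231]), 'wrist_torque': array([-0.01361504, -0.05042724,  0.01076019]), 'finger_force': 0.0, 'grip_width': 0.08523983604798901}
```

View pics/top0.png

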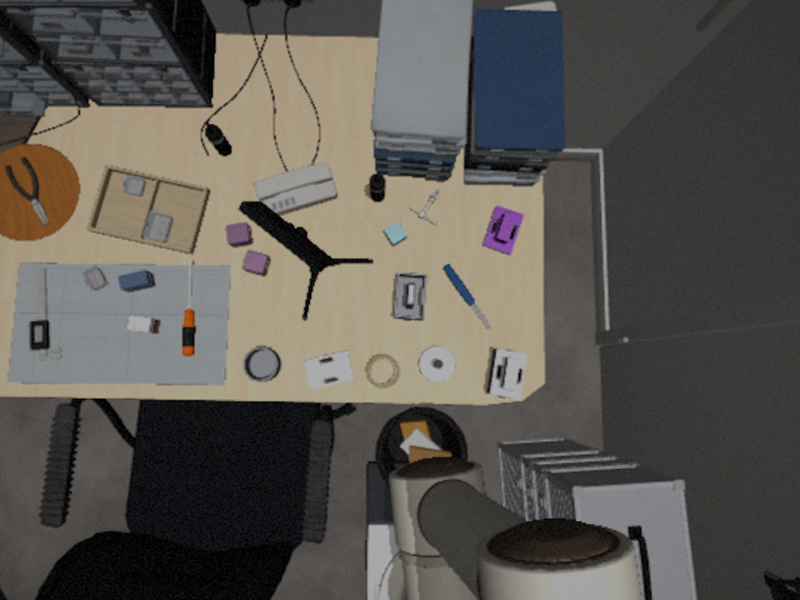

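View pics/scene0.png

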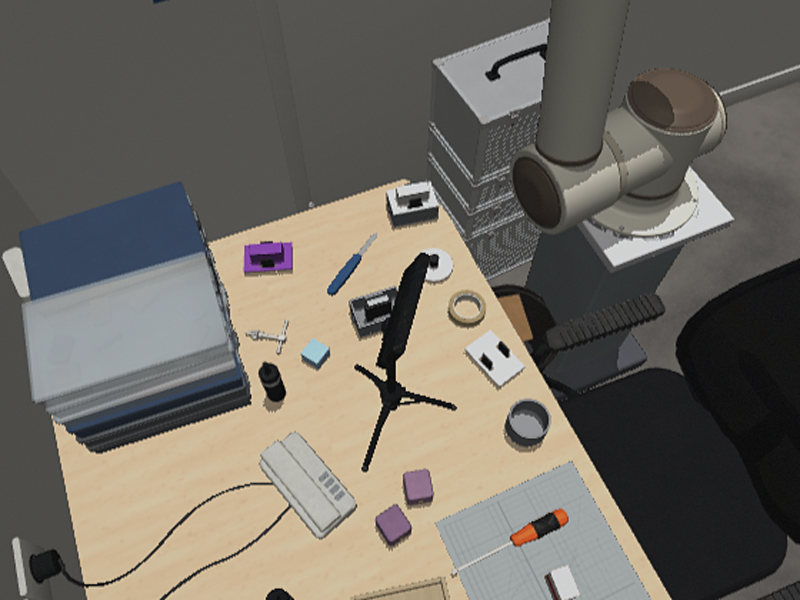

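The top view (800x600 pixels) shows these objects:
- Humped cover on the low housing at (507,373).
- Open tall housing at (409,296).
- Loose flat cover at (328,369).
- Round lid at (437,363).
- Pot at (262,363).
- Tape at (382,370).
- Note block at (395,233).
- Lamp foot centre at (318,262).

Candidates for the humped cover are the white one on the housing at (507,373) and the purple look-alike at (503,230). I choose the white one. The tall housing's black block at (409,296) also looks like a hump, but it sits in an open box. For the lid, the candidates are the white disc with a knob at (437,363) and the tape ring at (382,370).

```bash
python3 - <<'E'
from h import *
d=np.load("top0.npz");K,P=d["K"],d["P"]
for n,u,v,z in [("low",507,373,.05),("tall",409,296,.04),("flat",328,369,.015),("lid",437,363,.012),("pot",262,363,.05),("tape",382,370,.02),("note",395,233,.026),("lamp",318,262,.0),("purple",503,230,.02)]:
    print(n,ray(K,P,[u*.7,v*.7],z).round(3))
w=bot.snapshot("wrist");print(np.array(w["T_tool_cam"]).round(4).tolist(),np.array(w["camera_matrix"]).round(1).tolist())
im=d["im"][230:290,330:380]
cv2.imwrite("pics/crop0.png",cv2.resize(im,None,fx=8,fy=8,interpolation=cv2.INTER_CUBIC))
E
```

```text
low [[ 0.469 -0.127  0.05 ]]
tall [[0.629 0.078 0.04 ]]
flat [[0.473 0.248 0.015]]
lid [[0.489 0.015 0.012]]
pot [[0.484 0.381 0.05 ]]
tape [[0.472 0.133 0.02 ]]
note [[0.769 0.109 0.026]]
lamp [[0.707 0.277 0.   ]]
purple [[ 0.782 -0.129  0.02 ]]
[[-0.0005, -0.9454, -0.326, 0.0853], [1.0, -0.0004, -0.0003, -0.0004], [0.0001, -0.326, 0.9454, -0.1444], [0.0, 0.0, 0.0, 1.0]] [[324.2, 0.0, 277.3], [0.0, 324.2, 206.3], [0.0, 0.0, 1.0]]
```

{"op": "arm_command", "data": {
  "plan": [
    {"grip":0.085,"offset":[0.025,0.035,0],"twist":0},
    {"grip":0.085,"offset":[0.05,0.07,0.005],"twist":0},
    {"grip":0.085,"offset":[0.075,0.105,0.01],"twist":0},
    {"grip":0.085,"offset":[0.1,0.14,0.015],"twist":0},
    {"grip":0.085,"offset":[0.125,0.175,0.02],"twist":0}
  ]
}}

```text
time_s: 0.65
ee_pos: [0.2711, -0.3797, 0.2513]
orientation: [-180.0, -0.0, 14.6]
force: [0.6, -0.7, -0.1]
grip_width: 0.0848
finger_force: 0.0
```

{"op": "arm_command", "data": {
  "plan": [
    {"grip":0.085,"offset":[0.025,0.035,0],"twist":-0.05},
    {"grip":0.085,"offset":[0.05,0.07,0.005],"twist":-0.1},
    {"grip":0.085,"offset":[0.075,0.105,0.01],"twist":-0.15},
    {"grip":0.085,"offset":[0.1,0.14,0.015],"twist":-0.2},
    {"grip":0.085,"offset":[0.125,0.175,0.02],"twist":-0.25}
  ]
}}

```text
time_s: 1.15
ee_pos: [0.3961, -0.2046, 0.2715]
orientation: [180.0, -0.0, 0.2]
force: [1.0, -1.6, 0.2]
grip_width: 0.0853
finger_force: 0.0
```

{"op": "arm_command", "data": {
  "plan": [
    {"grip":0.085,"offset":[0.025,0.035,0],"twist":0},
    {"grip":0.085,"offset":[0.05,0.07,0.0],"twist":0},
    {"grip":0.085,"offset":[0.07,0.105,0.0],"twist":0},
    {"grip":0.085,"offset":[0.08,0.14,0.0],"twist":0},
    {"grip":0.085,"offset":[0.08,0.14,0.0],"twist":0}
  ]
}}

```text
time_s: 1.65
ee_pos: [0.4762, -0.0628, 0.271]
orientation: [-179.9, 0.0, 0.6]
force: [-0.6, -0.5, 0.8]
grip_width: 0.085
finger_force: 0.0
```

```bash
python3 - <<'E'
from h import *
s=bot.sense();print(s["time_s"],s["ee_pos"].round(4),s["orientation"].round(2),s["joint_pos"].round(1),s["force"].round(1))
im,K,P=snap("wrist");np.savez("w1.npz",im=im,K=K,P=P)
cv2.imwrite("pics/w1.png",cv2.resize(im,(800,600),interpolation=cv2.INTER_CUBIC))
E
```

```text
1.65 [ 0.4762 -0.0628  0.271 ] [-1.7994e+02  1.0000e-02  5.5000e-01] [-16.8  -3.4  90.3   0.1  93.1  72.7] [-0.6 -0.5  0.8]
```

View pics/w1.png

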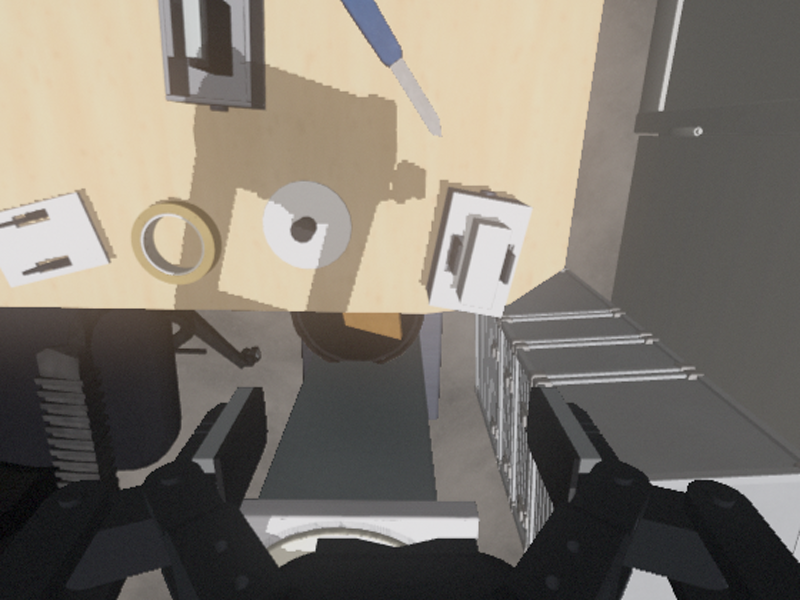

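The close wrist view shows the white humped cover with two black fins clipped on the grey housing at (485,253). The round lid is at (307,225), the tape at (175,242), the flat cover at (50,238) and the tall housing at (213,50). Both choices hold up.

```bash
cat >> h.py <<'E'
def white(im,thr=150,sat=40):
    h=cv2.cvtColor(im,cv2.COLOR_BGR2HSV)
    return ((h[...,1]<sat)&(h[...,2]>thr)).astype(np.uint8)*255
def plate(im,K,P,z,near,thr=150,mask=None,r=.07,L=.096):
    """rect at height z nearest to world xy 'near' -> centre, long-axis yaw, sizes"""
    m=white(im,thr) if mask is None else mask
    c0=proj(K,P,[near[0],near[1],z])[0]
    roi=np.zeros_like(m); q=proj(K,P,[[near[0]+r*np.cos(a),near[1]+r*np.sin(a),z] for a in np.linspace(0,6.28,40)])
    cv2.fillPoly(roi,[q.astype(np.int32)],255); m=m&roi
    cs=cv2.findContours(m,cv2.RETR_EXTERNAL,cv2.CHAIN_APPROX_NONE)[0]
    c=np.vstack([k for k in cs if cv2.contourArea(k)>60])[:,0,:]
    X=ray(K,P,c,z)[:,:2]
    (cx,cy),(w,h),a=cv2.minAreaRect((X*1000).astype(np.float32))
    if w<h: a+=90;w,h=h,w
    return np.array([cx,cy])/1000,((a+90)%180)-90,w,h
E
python3 - <<'E'
from h import *
d=np.load("w1.npz");im,K,P=d["im"],d["K"],d["P"]
s=.7
for n,u,v,z in [("dome",485,253,.044),("tall",213,50,.04),("flat",50,238,.015),("lid",307,225,.012),("tape",175,242,.019)]:
    print(n,ray(K,P,[u*s,v*s],z).round(3),end=' ')
    x=ray(K,P,[u*s,v*s],z)[0]
    for t in (130,160,190):
        try:
            r=plate(im,K,P,z,x,t);print(t,[np.round(q,4) for q in r],end=' ')
        except Exception as e: print(t,'fail',end=' ')
    print(im[int(v*s),int(u*s)])
E
```

```text
dome [[ 0.47  -0.135  0.044]] 130 [array([ 0.4564, -0.1405]), np.float64(-9.8205), np.float64(114.3316), np.float64(91.2754)] 160 [array([ 0.4592, -0.1285]), np.float64(-10.1182), np.float64(112.8917), np.float64(65.5545)] 190 [array([ 0.4662, -0.1299]), np.float64(-9.9898), np.float64(97.5972), np.float64(64.9464)] [225 224 226]
tall [[0.618 0.073 0.04 ]] 130 [array([0.6172, 0.0783]), np.float64(-89.4937), np.float64(67.6967), np.float64(65.0034)] 160 [array([0.6197, 0.0781]), np.float64(-89.4937), np.float64(67.3281), np.float64(60.0818)] 190 [array([0.6322, 0.086 ]), np.float64(-3.525), np.float64(35.7508), np.float64(10.0685)] [50 57 66]
flat [[0.473 0.242 0.015]] 130 [array([0.4704, 0.2495]), np.float64(-76.0474), np.float64(98.9275), np.float64(65.5382)] 160 [array([0.4702, 0.2502]), np.float64(-76.0474), np.float64(97.4714), np.float64(65.5382)] 190 [array([0.47  , 0.2505]), np.float64(-75.9398), np.float64(96.9013), np.float64(65.351)] [225 224 226]
lid [[0.486 0.017 0.012]] 130 [array([0.4853, 0.017 ]), np.float64(-47.2802), np.float64(77.9977), np.float64(76.7389)] 160 [array([0.485 , 0.0173]), np.float64(-47.2802), np.float64(77.1491), np.float64(76.7389)] 190 [array([0.4748, 0.0316]), np.float64(67.0132), np.float64(60.1321), np.float64(47.5394)] [80 86 96]
tape [[0.471 0.131 0.019]] 130 [array([0.4654, 0.1541]), np.float64(-79.7597), np.float64(94.5632), np.float64(54.5416)] 160 [array([0.4723, 0.1577]), np.float64(81.7074), np.float64(88.2928), np.float64(54.7952)] 190 [array([0.4731, 0.1631]), np.float64(81.7074), np.float64(77.2733), np.float64(54.7952)] [177 209 227]
```

{"op": "arm_command", "data": {
  "plan": [
    {"grip":0.085,"offset":[0.03,0.028,-0.015],"twist":-0.02},
    {"grip":0.085,"offset":[0.06,0.056,-0.03],"twist":-0.04},
    {"grip":0.085,"offset":[0.09,0.084,-0.045],"twist":-0.06},
    {"grip":0.085,"offset":[0.12,0.112,-0.06],"twist":-0.06},
    {"grip":0.085,"offset":[0.15,0.14,-0.07],"twist":-0.06}
  ]
}}

```text
time_s: 2.2
ee_pos: [0.6263, 0.0738, 0.1999]
orientation: [180.0, 0.1, -3.2]
force: [0.1, -2.1, 1.2]
grip_width: 0.0849
finger_force: 0.0
```

{"op": "arm_command", "data": {
  "plan": [
    {"grip":0.085,"offset":[0.0,0.0,0.0],"twist":0},
    {"grip":0.085,"offset":[0.0,0.0,0.0],"twist":0}
  ]
}}

```text
time_s: 2.4
ee_pos: [0.6254, 0.0732, 0.2003]
orientation: [180.0, 0.1, -3.1]
force: [-0.4, -0.8, 0.0]
grip_width: 0.085
finger_force: 0.0
```

```bash
python3 - <<'E'
from h import *
s=bot.sense();print(s["time_s"],s["ee_pos"].round(4),s["orientation"].round(2),s["qvel"].round(2))
im,K,P=snap("wrist");np.savez("w2.npz",im=im,K=K,P=P)
cv2.imwrite("pics/w2.png",cv2.resize(im,(800,600),interpolation=cv2.INTER_CUBIC))
E
```

```text
2.4 [0.6254 0.0732 0.2003] [ 1.7998e+02  1.0000e-01 -3.0900e+00] [-1.11 -2.31  0.74 -0.09  0.13 -0.08]
```

View pics/w2.png

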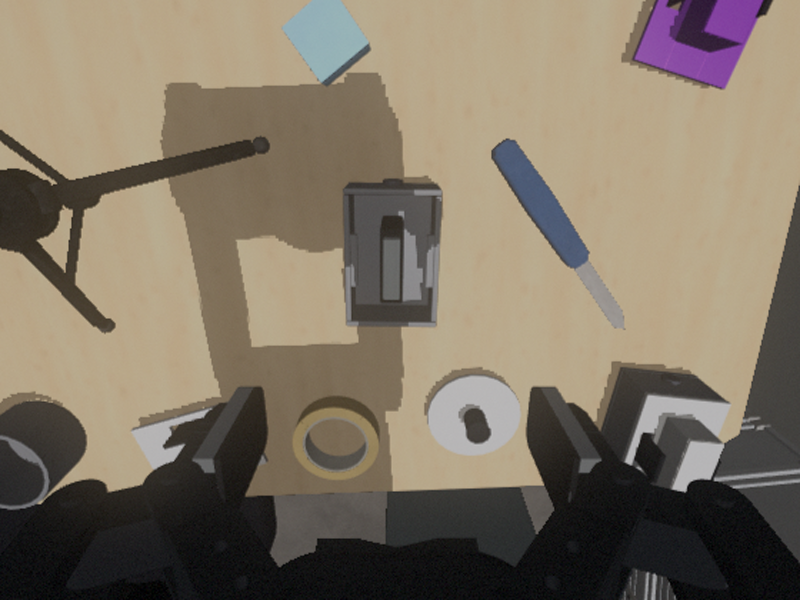

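The wrist view shows the open tall housing with its rim corners near (345,188), (440,188), (347,325) and (437,326). The block is at (392,255), the lamp pole at (15,205), and the lid and tape sit well below.

```bash
cat >> h.py <<'E'
def housing(im,K,P,near,z=.04,sat=45,half=.032,thr=None):
    """box rim from its two long sides and the near/far ends; near=(x,y,yaw deg)"""
    h=cv2.cvtColor(im,cv2.COLOR_BGR2HSV); m=(h[...,1]<sat).astype(np.uint8)*255 if thr is None else white(im,thr)
    q=proj(K,P,[[near[0]+.075*np.cos(a),near[1]+.075*np.sin(a),z] for a in np.linspace(0,6.28,40)])
    roi=np.zeros_like(m);cv2.fillPoly(roi,[q.astype(np.int32)],255)
    m=cv2.morphologyEx(m&roi,cv2.MORPH_CLOSE,np.ones((5,5)));m=cv2.morphologyEx(m,cv2.MORPH_OPEN,np.ones((3,3)))
    c=max(cv2.findContours(m,cv2.RETR_EXTERNAL,cv2.CHAIN_APPROX_NONE)[0],key=cv2.contourArea)[:,0,:]
    X=ray(K,P,c,z)[:,:2]-np.array(near[:2]); yaw=near[2]; off=np.zeros(2)
    for _ in range(4):
        a=np.radians(yaw);Rm=np.array([[np.cos(a),-np.sin(a)],[np.sin(a),np.cos(a)]]); Y=(X-off)@Rm
        res=[]
        for sgn in(1,-1):
            s=(abs(Y[:,1]-sgn*half)<.008)&(abs(Y[:,0])<.038); p=np.polyfit(Y[s,0],Y[s,1],1)
            for _ in range(3):
                e=abs(Y[s,1]-np.polyval(p,Y[s,0])); k=e<max(1.5*np.median(e),.0008); p=np.polyfit(Y[s,0][k],Y[s,1][k],1)
            res.append(p)
        e=[np.median(Y[(abs(Y[:,0]-g*.048)<.012)&(abs(Y[:,1])<.022),0]) for g in(1,-1)]
        yaw+=np.degrees((res[0][0]+res[1][0])/2); off=off+Rm@np.array([0,(res[0][1]+res[1][1])/2])
    return np.array(near[:2])+off, yaw, dict(slopes=[round(np.degrees(p[0]),2) for p in res],width=round(1000*(res[0][1]-res[1][1]),1),ends=np.round(np.array(e)*1000,1)), Rm
E
python3 - <<'E'
from h import *
d=np.load("w2.npz");im,K,P=d["im"],d["K"],d["P"]
for s in(35,45,55,65):
    c,y,i,Rm=housing(im,K,P,(.628,.076,-3),sat=s); print(s,c.round(4),round(y,2),i, "centre from near end:",(c+Rm@[i['ends'][1]/1000+.048,0]).round(4))
hsv=cv2.cvtColor(im,cv2.COLOR_BGR2HSV)
for v in range(110,245,10):print(v,hsv[v,235:320:6,1])
print(hsv[120:136,275].tolist(),hsv[222:234,275].tolist())
E
```

```text
35 [0.6281 0.0773] -3.74 {'slopes': [np.float64(-0.38), np.float64(0.38)], 'width': np.float64(62.6), 'ends': array([ 53.1, -45.1])} centre from near end: [0.631  0.0771]
45 [0.6281 0.0772] -3.95 {'slopes': [np.float64(-0.25), np.float64(0.25)], 'width': np.float64(63.1), 'ends': array([ 53.1, -45.2])} centre from near end: [0.6309 0.0771]
55 [0.628  0.0769] -2.8 {'slopes': [np.float64(-1.19), np.float64(1.19)], 'width': np.float64(64.1), 'ends': array([ 53.4, -46.1])} centre from near end: [0.6299 0.0768]Traceback (most recent call last):
  File "<stdin>", line 4, in <module>
  File "h.py", line 45, in housing
    s=(abs(Y[:,1]-sgn*half)<.008)&(abs(Y[:,0])<.038); p=np.polyfit(Y[s,0],Y[s,1],1)
                                                        ~~~~~~~~~~^^^^^^^^^^^^^^^^^
    raise TypeError("expected non-empty vector for x")
TypeError: expected non-empty vector for x
```

```bash
python3 - <<'E'
from h import *
d=np.load("w2.npz");im,K,P=d["im"],d["K"],d["P"]
a=np.radians(-3.8);Rm=np.array([[np.cos(a),-np.sin(a)],[np.sin(a),np.cos(a)]])
big=cv2.resize(im[110:245,225:325],None,fx=4.4,fy=4.4,interpolation=cv2.INTER_CUBIC)
for hx,hy in((.048,.032),(.044,.028)):
    q=np.array([[sx*hx,sy*hy] for sx,sy in((1,1),(1,-1),(-1,-1),(-1,1))])@Rm.T+[.631,.0772]
    p=(proj(K,P,np.c_[q,np.full(4,.04)])-[225,110]+.5)*4.4
    cv2.polylines(big,[p.astype(np.int32)],True,(0,0,255),1)
cv2.imwrite("pics/w2c.png",big)
E
```

```text
(no output)
```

View pics/w2c.png

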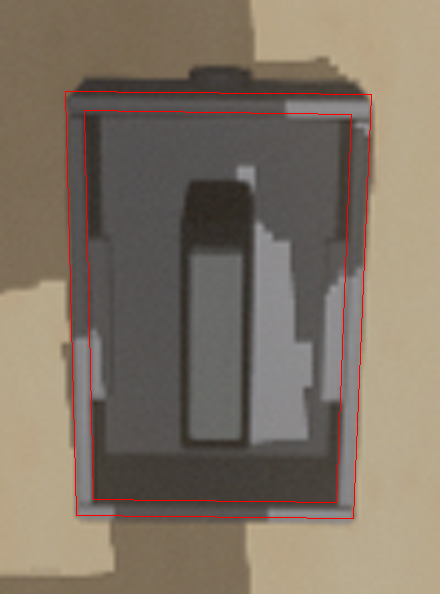

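The overlaid rim fits the tall housing to about 1 mm, giving a centre of (0.630, 0.077) and a yaw of -3.8°. Next I look at the humped cover from the same relative pose.

{"op": "arm_command", "data": {
  "plan": [
    {"grip":0.085,"offset":[-0.028,-0.035,0.0],"twist":-0.02},
    {"grip":0.085,"offset":[-0.056,-0.07,0.0],"twist":-0.04},
    {"grip":0.085,"offset":[-0.084,-0.105,0.0],"twist":-0.06},
    {"grip":0.085,"offset":[-0.112,-0.14,0.0],"twist":-0.08},
    {"grip":0.085,"offset":[-0.14,-0.175,0.0],"twist":-0.1}
  ]
}}

```text
time_s: 2.95
ee_pos: [0.4833, -0.1033, 0.2022]
orientation: [180.0, -0.1, -9.0]
force: [0.1, -0.8, 1.0]
grip_width: 0.0847
finger_force: 0.0
```

{"op": "arm_command", "data": {
  "plan": [
    {"grip":0.085,"offset":[-0.024,-0.032,0.0],"twist":-0.02},
    {"grip":0.085,"offset":[-0.024,-0.032,0.0],"twist":-0.02},
    {"grip":0.085,"offset":[-0.024,-0.032,0.0],"twist":-0.02}
  ]
}}

```text
time_s: 3.25
ee_pos: [0.4605, -0.1345, 0.2022]
orientation: [180.0, -0.1, -10.2]
force: [0.2, -0.3, -0.3]
grip_width: 0.0852
finger_force: 0.0
```

```bash
python3 - <<'E'
from h import *
s=bot.sense();print(s["time_s"],s["ee_pos"].round(4),s["orientation"].round(2))
im,K,P=snap("wrist");np.savez("w3.npz",im=im,K=K,P=P)
for t in(170,180,190,200):
    print(t,[np.round(q,4) for q in plate(im,K,P,.044,(.4662,-.1299),t)])
    try:
        c,y,i,Rm=housing(im,K,P,(.4662,-.1299,-10),z=.044,thr=t); print(c.round(4),round(y,2),i,(c+Rm@[np.mean(i['ends'])/1000,0]).round(4))
    except Exception as e: print(e)
E
```

```text
3.25 [ 0.4605 -0.1345  0.2022] [ 1.7997e+02 -1.1000e-01 -1.0160e+01]
170 [array([ 0.4665, -0.129 ]), np.float64(-9.8349), np.float64(97.0904), np.float64(64.544)]
[ 0.4664 -0.1289] -9.71 {'slopes': [np.float64(0.0), np.float64(-0.0)], 'width': np.float64(63.5), 'ends': array([ 47.2, -48.1])} [ 0.4659 -0.1289]
180 [array([ 0.4663, -0.1316]), np.float64(-10.2832), np.float64(97.1865), np.float64(59.3257)]
expected non-empty vector for x
190 [array([ 0.4662, -0.1321]), np.float64(-10.2832), np.float64(97.1848), np.float64(58.3139)]
expected non-empty vector for x
200 [array([ 0.4655, -0.1361]), np.float64(-10.2832), np.float64(97.1711), np.float64(50.2198)]
expected non-empty vector for x
```

{"op": "arm_command", "data": {
  "plan": [
    {"grip":0.085,"offset":[0.005,0.005,-0.045],"twist":0.003},
    {"grip":0.085,"offset":[0.005,0.005,-0.09],"twist":0.003},
    {"grip":0.085,"offset":[0.005,0.005,-0.125],"twist":0.003},
    {"grip":0.07,"offset":[0.005,0.005,-0.145],"twist":0.003},
    {"grip":0.06,"offset":[0.005,0.005,-0.148],"twist":0.003}
  ]
}}

```text
time_s: 3.8
ee_pos: [0.4656, -0.127, 0.0511]
orientation: [-179.9, 0.2, -9.7]
force: [-0.1, -0.4, -0.2]
grip_width: 0.0606
finger_force: 0.0
```

{"op": "arm_command", "data": {
  "plan": [
    {"grip":0.055,"offset":[0,0,-0.003],"twist":0},
    {"grip":0.05,"offset":[0,0,-0.004],"twist":0},
    {"grip":0.05,"offset":[0,0,-0.004],"twist":0}
  ]
}}

```text
time_s: 4.1
ee_pos: [0.467, -0.1284, 0.0503]
orientation: [180.0, -0.1, -9.8]
force: [1.0, -0.1, -0.3]
grip_width: 0.0503
finger_force: 0.0
```

```bash
python3 - <<'E'
from h import *
s=bot.sense();print(s["time_s"],s["ee_pos"].round(4),s["orientation"].round(2),s["force"].round(1))
im,K,P=snap("wrist")
cv2.imwrite("pics/w4.png",cv2.resize(im,(800,600),interpolation=cv2.INTER_CUBIC))
E
```

```text
4.1 [ 0.467  -0.1284  0.0503] [ 1.7998e+02 -9.0000e-02 -9.7900e+00] [ 1.  -0.1 -0.3]
```

View pics/w4.png

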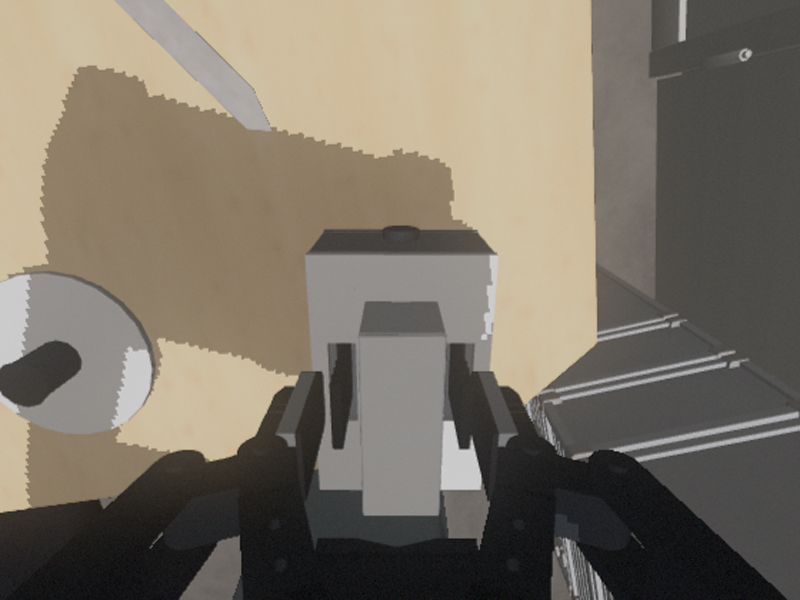

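The fingers straddle the two fins, at (340,400) and (460,400) in the picture, with a finger on each outer side. I squeeze.

{"op": "arm_command", "data": {
  "plan": [
    {"grip":0.04,"offset":[0,0,0],"twist":0},
    {"grip":0.03,"offset":[0,0,0],"twist":0},
    {"grip":0.025,"offset":[0,0,0],"twist":0},
    {"grip":0.02,"offset":[0,0,0],"twist":0},
    {"grip":0.02,"offset":[0,0,0],"twist":0}
  ]
}}

```text
time_s: 4.65
ee_pos: [0.467, -0.1284, 0.0508]
orientation: [180.0, -0.1, -9.8]
force: [-5.1, 3.3, 20.8]
grip_width: 0.0288
finger_force: 58.2
```

{"op": "arm_command", "data": {
  "plan": [
    {"grip":0.02,"offset":[0,0,0],"twist":0},
    {"grip":0.02,"offset":[0,0,0.003],"twist":0},
    {"grip":0.02,"offset":[0,0,0.006],"twist":0},
    {"grip":0.02,"offset":[0,0,0.009],"twist":0},
    {"grip":0.02,"offset":[0,0,0.009],"twist":0}
  ]
}}

```text
time_s: 5.15
ee_pos: [0.4666, -0.1283, 0.0586]
orientation: [180.0, -0.0, -9.8]
force: [0.5, 0.3, -0.2]
grip_width: 0.0282
finger_force: 60.0
```

{"op": "arm_command", "data": {
  "plan": [
    {"grip":0.02,"offset":[0,0,0.02],"twist":0},
    {"grip":0.02,"offset":[0,0,0.05],"twist":0},
    {"grip":0.02,"offset":[0,0,0.08],"twist":0},
    {"grip":0.02,"offset":[0,0,0.1],"twist":0},
    {"grip":0.02,"offset":[0,0,0.1],"twist":0}
  ]
}}

```text
time_s: 5.65
ee_pos: [0.4675, -0.1287, 0.1608]
orientation: [179.9, -0.2, -9.8]
force: [-0.4, 0.1, -1.4]
grip_width: 0.0284
finger_force: 60.0
```

```bash
python3 - <<'E'
from h import *
s=bot.sense();print(s["time_s"],s["ee_pos"].round(4),s["orientation"].round(2),s["force"].round(1))
im,K,P=snap("wrist");np.savez("w5.npz",im=im,K=K,P=P)
cv2.imwrite("pics/w5.png",cv2.resize(im,(800,600),interpolation=cv2.INTER_CUBIC))
E
```

```text
5.65 [ 0.4675 -0.1287  0.1608] [179.94  -0.23  -9.81] [-0.4  0.1 -1.4]
```

View pics/w5.png

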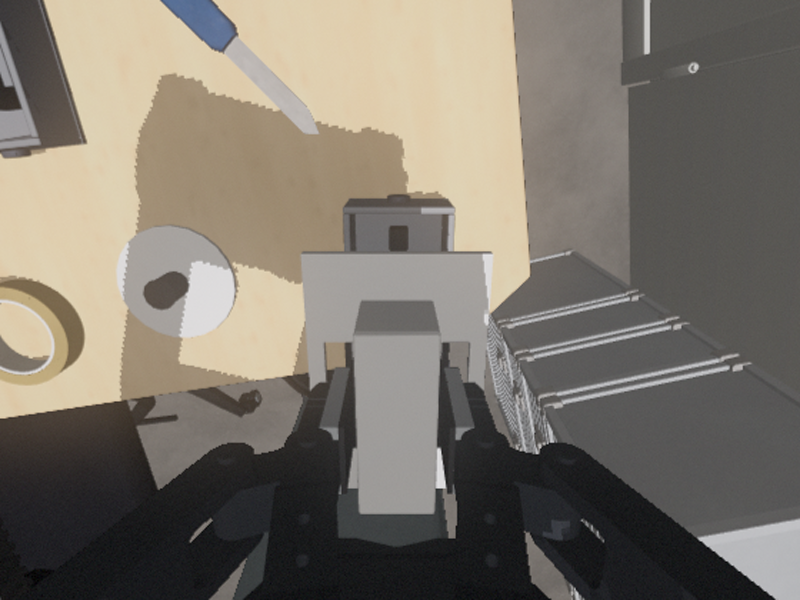

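The cover is off and in the fingers, with its far edge from (302,252) to (493,252). The empty low housing stays on the desk at (400,225). I now compute where the cover sits in the tool frame.

```bash
python3 - <<'E'
from h import *
d=np.load("w5.npz");im,K,P=d["im"],d["K"],d["P"]
T=np.array(bot.snapshot("wrist")["T_tool_cam"])
g=cv2.cvtColor(im,cv2.COLOR_BGR2GRAY).astype(int)
# far edge row at several columns, side edges at several rows
ve=[165+np.argmax(np.diff(g[165:188,u])) for u in range(225,335,12)]
print("far edge rows",ve)
for v in (185,195,205,215,225):
    row=g[v]; print(v, 200+np.argmax(np.abs(np.diff(row[200:225]))), 325+np.argmax(np.abs(np.diff(row[325:360]))), row[205:218].tolist(), row[335:350].tolist())
def tool(u,v,z): # point on plane z(tool)
    r=ray(K,T,[u,v],z)[0]; return r*1000
for z in(.006,.0068): print(tool(302*.7,252*.7,z).round(1),tool(493*.7,252*.7,z).round(1))
E
```

```text
far edge rows [np.int64(177), np.int64(177), np.int64(177), np.int64(177), np.int64(177), np.int64(177), np.int64(177), np.int64(177), np.int64(177), np.int64(177)]
185 210 338 [142, 143, 143, 144, 144, 146, 164, 163, 163, 163, 162, 163, 163] [163, 163, 163, 176, 219, 219, 219, 219, 219, 218, 207, 207, 208, 208, 207]
195 200 339 [145, 145, 145, 144, 145, 146, 152, 162, 164, 162, 163, 163, 164] [163, 162, 162, 162, 175, 218, 219, 218, 217, 210, 207, 208, 208, 207, 206]
205 211 357 [208, 207, 206, 207, 207, 205, 203, 183, 164, 163, 164, 163, 163] [160, 160, 161, 161, 161, 174, 219, 219, 214, 207, 207, 207, 208, 208, 208]
215 212 347 [209, 209, 208, 208, 209, 208, 208, 203, 166, 165, 163, 164, 163] [160, 159, 160, 161, 160, 160, 173, 217, 205, 206, 206, 201, 178, 100, 101]
225 212 341 [207, 207, 208, 209, 208, 209, 209, 203, 151, 163, 161, 163, 161] [158, 158, 159, 171, 212, 218, 212, 157, 122, 159, 123, 94, 97, 138, 165]
[ 48.2 -32.2   6. ] [48.1 31.4  6. ]
[ 48.  -32.4   6.8] [47.9 31.5  6.8]
```

{"op": "arm_command", "data": {
  "plan": [
    {"grip":0.02,"offset":[0.028,0.035,0.0],"twist":0.02},
    {"grip":0.02,"offset":[0.056,0.07,0.0],"twist":0.04},
    {"grip":0.02,"offset":[0.084,0.105,-0.005],"twist":0.06},
    {"grip":0.02,"offset":[0.112,0.14,-0.01],"twist":0.08},
    {"grip":0.02,"offset":[0.14,0.175,-0.015],"twist":0.1}
  ]
}}

```text
time_s: 6.25
ee_pos: [0.6068, 0.0484, 0.1412]
orientation: [180.0, 0.1, -4.0]
force: [1.4, -0.8, -1.5]
grip_width: 0.0278
finger_force: 60.0
```

{"op": "arm_command", "data": {
  "plan": [
    {"grip":0.02,"offset":[0.015,0.02,-0.01],"twist":0.005},
    {"grip":0.02,"offset":[0.023,0.03,-0.02],"twist":0.005},
    {"grip":0.02,"offset":[0.023,0.03,-0.03],"twist":0.005},
    {"grip":0.02,"offset":[0.023,0.03,-0.03],"twist":0.005},
    {"grip":0.02,"offset":[0.023,0.03,-0.03],"twist":0.005}
  ]
}}

```text
time_s: 6.75
ee_pos: [0.6289, 0.0756, 0.1131]
orientation: [180.0, 0.0, -3.9]
force: [-0.3, -0.3, -0.6]
grip_width: 0.0282
finger_force: 60.0
```

```bash
python3 - <<'E'
from h import *
s=bot.sense();print(s["time_s"],s["ee_pos"].round(4),s["orientation"].round(2),s["force"].round(1),s["qvel"].round(1))
E
```

```text
6.75 [0.6289 0.0756 0.1131] [ 1.7999e+02  4.0000e-02 -3.8600e+00] [-0.3 -0.3 -0.6] [-0.2 -0.8 -0.9 -0.1  0.1  0.3]
```

{"op": "arm_command", "data": {
  "plan": [
    {"grip":0.02,"offset":[0.0017,0.0012,-0.01],"twist":0.0},
    {"grip":0.02,"offset":[0.0017,0.0012,-0.025],"twist":0.0},
    {"grip":0.02,"offset":[0.0017,0.0012,-0.035],"twist":0.0},
    {"grip":0.02,"offset":[0.0017,0.0012,-0.043],"twist":0.0},
    {"grip":0.02,"offset":[0.0017,0.0012,-0.043],"twist":0.0}
  ]
}}

```text
time_s: 7.25
ee_pos: [0.6304, 0.0779, 0.0686]
orientation: [180.0, 0.1, -3.8]
force: [-0.3, -0.1, -0.8]
grip_width: 0.0283
finger_force: 60.0
```

```bash
python3 - <<'E'
from h import *
s=bot.sense();print(s["time_s"],s["ee_pos"].round(4),s["orientation"].round(2),s["force"].round(1),s["qvel"].round(1))
im,K,P=snap("wrist");np.savez("w6.npz",im=im,K=K,P=P)
cv2.imwrite("pics/w6.png",cv2.resize(im[120:330,140:420],(800,600),interpolation=cv2.INTER_CUBIC))
E
```

```text
7.25 [0.6304 0.0779 0.0686] [ 1.8e+02  1.3e-01 -3.8e+00] [-0.3 -0.1 -0.8] [ 0.1 -0.9 -1.4 -0.1  1.3 -0.1]
```

View pics/w6.png

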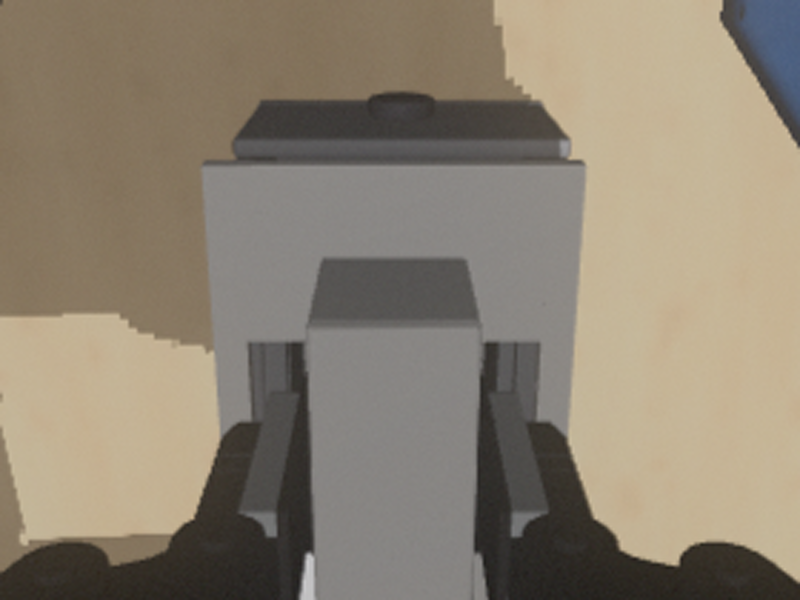

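The housing's far rim corners show at crop (234,148) and (570,148). The held plate's far edge runs from (203,163) to (585,163). I compare the two in the tool frame.

```bash
python3 - <<'E'
from h import *
d=np.load("w6.npz");im,K=d["im"],d["K"];s=bot.sense()
T=np.array(bot.snapshot("wrist")["T_tool_cam"])
px=lambda u,v:[140+(u+.5)*.35-.5,120+(v+.5)*.35-.5]
zr=s["ee_pos"][2]-.04
for n,a,b,z in(("plate",(203,162),(585,162),.0068),("rim",(234,147),(570,147),zr),("base",(260,101),(541,101),zr+.04)):
    A,B=ray(K,T,px(*a),z)[0]*1000,ray(K,T,px(*b),z)[0]*1000;print(n,A.round(1),B.round(1),'mid',((A+B)/2).round(1),'w',np.linalg.norm(A-B).round(1))
g=cv2.cvtColor(im,cv2.COLOR_BGR2GRAY).astype(int)
for u in(235,250,265,280,295,310,325):print(u,g[150:182,u].tolist())
E
```

```text
plate [ 48.  -32.6   6.8] [48.  31.3  6.8] mid [48.  -0.7  6.8] w 63.9
rim [ 45.4 -31.3  29.6] [45.4 33.  29.6] mid [45.4  0.9 29.6] w 64.4
base [ 47.2 -31.7  69.6] [47.1 33.4 69.6] mid [47.1  0.8 69.6] w 65.1
235 [114, 116, 113, 115, 109, 71, 66, 60, 59, 59, 62, 58, 61, 62, 64, 60, 63, 64, 68, 86, 92, 90, 87, 86, 76, 62, 77, 98, 138, 137, 137, 137]
250 [115, 116, 115, 116, 111, 77, 67, 59, 58, 62, 59, 61, 59, 58, 60, 61, 60, 61, 70, 89, 90, 89, 89, 84, 79, 75, 85, 101, 138, 137, 136, 136]
265 [118, 117, 117, 118, 112, 74, 64, 59, 59, 60, 58, 60, 62, 60, 60, 58, 60, 61, 69, 86, 92, 88, 86, 86, 81, 77, 83, 98, 137, 136, 137, 136]
280 [119, 113, 68, 51, 51, 56, 62, 68, 68, 67, 66, 63, 59, 60, 61, 59, 62, 60, 68, 87, 92, 90, 88, 87, 80, 76, 86, 98, 137, 137, 137, 137]
295 [119, 118, 119, 118, 113, 81, 67, 63, 65, 63, 60, 63, 64, 64, 62, 66, 62, 65, 69, 89, 93, 93, 91, 87, 84, 76, 84, 101, 136, 136, 137, 137]
310 [122, 120, 120, 119, 115, 86, 74, 66, 67, 66, 67, 68, 68, 66, 66, 69, 68, 67, 75, 93, 96, 97, 90, 90, 85, 80, 88, 103, 139, 138, 138, 139]
325 [180, 180, 172, 134, 129, 100, 92, 73, 72, 74, 73, 71, 70, 73, 71, 72, 72, 72, 78, 95, 99, 97, 96, 92, 86, 75, 93, 105, 139, 139, 139, 138]
```

{"op": "arm_command", "data": {
  "plan": [
    {"grip":0.02,"offset":[-0.0006,-0.0015,0.0],"twist":0.0},
    {"grip":0.02,"offset":[-0.0006,-0.0015,0.0],"twist":0.0},
    {"grip":0.02,"offset":[-0.0006,-0.0015,-0.003],"twist":0.0},
    {"grip":0.02,"offset":[-0.0006,-0.0015,-0.006],"twist":0.0},
    {"grip":0.02,"offset":[-0.0006,-0.0015,-0.009],"twist":0.0}
  ]
}}

```text
time_s: 7.85
ee_pos: [0.6305, 0.0765, 0.0609]
orientation: [-180.0, 0.0, -3.8]
force: [0.9, 0.0, -0.8]
grip_width: 0.0281
finger_force: 60.0
```

{"op": "arm_command", "data": {
  "plan": [
    {"grip":0.02,"offset":[0,0,-0.002],"twist":0.0},
    {"grip":0.02,"offset":[0,0,-0.004],"twist":0.0},
    {"grip":0.02,"offset":[0,0,-0.004],"twist":0.0}
  ]
}}

```text
time_s: 8.15
ee_pos: [0.6304, 0.0765, 0.0569]
orientation: [-180.0, 0.0, -3.8]
force: [-1.0, -0.2, -1.5]
grip_width: 0.0281
finger_force: 60.0
```

{"op": "arm_command", "data": {
  "plan": [
    {"grip":0.02,"offset":[0,0,-0.002],"twist":0.0},
    {"grip":0.02,"offset":[0,0,-0.004],"twist":0.0},
    {"grip":0.02,"offset":[0,0,-0.006],"twist":0.0},
    {"grip":0.02,"offset":[0,0,-0.007],"twist":0.0},
    {"grip":0.02,"offset":[0,0,-0.007],"twist":0.0}
  ]
}}

```text
time_s: 8.65
ee_pos: [0.6306, 0.0764, 0.051]
orientation: [-180.0, -0.0, -3.8]
force: [-4.3, -0.6, 9.6]
grip_width: 0.0283
finger_force: 61.7
```

{"op": "arm_command", "data": {
  "plan": [
    {"grip":0.02,"offset":[0,0,-0.001],"twist":0.0},
    {"grip":0.02,"offset":[0,0,-0.001],"twist":0.0}
  ]
}}

```text
time_s: 8.85
ee_pos: [0.6307, 0.0764, 0.0509]
orientation: [-180.0, -0.1, -3.8]
force: [-10.7, -0.5, 20.0]
grip_width: 0.028
finger_force: 63.6
```

{"op": "arm_command", "data": {
  "plan": [
    {"grip":0.035,"offset":[0,0,0.0],"twist":0.0},
    {"grip":0.042,"offset":[0,0,0.001],"twist":0.0},
    {"grip":0.05,"offset":[0,0,0.001],"twist":0.0},
    {"grip":0.056,"offset":[0,0,0.001],"twist":0.0},
    {"grip":0.056,"offset":[0,0,0.001],"twist":0.0}
  ]
}}

```text
time_s: 9.35
ee_pos: [0.6306, 0.0764, 0.0501]
orientation: [-180.0, 0.0, -3.8]
force: [-0.6, 0.5, -0.2]
grip_width: 0.0561
finger_force: 0.0
```

{"op": "arm_command", "data": {
  "plan": [
    {"grip":0.06,"offset":[0,0,0.02],"twist":0.0},
    {"grip":0.07,"offset":[0,0,0.05],"twist":0.0},
    {"grip":0.085,"offset":[0,0,0.09],"twist":0.0},
    {"grip":0.085,"offset":[-0.004,-0.004,0.14],"twist":0.0},
    {"grip":0.085,"offset":[-0.004,-0.004,0.148],"twist":0.0}
  ]
}}

```text
time_s: 9.85
ee_pos: [0.628, 0.0722, 0.2046]
orientation: [-180.0, -0.5, -3.8]
force: [0.4, 1.6, 0.4]
grip_width: 0.0851
finger_force: 0.0
```

```bash
python3 - <<'E'
from h import *
s=bot.sense();print(s["time_s"],s["ee_pos"].round(4),s["orientation"].round(2),s["force"].round(1))
im,K,P=snap("wrist");np.savez("w7.npz",im=im,K=K,P=P)
for t in(120,130,140,150):
  for z in(.044,.050):
    try:
        c,y,i,Rm=housing(im,K,P,(.6303,.0768,-3.8),z=z,thr=t); print(t,z,c.round(4),round(y,2),i)
    except Exception as e: print(e)
cv2.imwrite("pics/w7.png",cv2.resize(im[80:290,140:420],(800,600),interpolation=cv2.INTER_CUBIC))
E
```

```text
9.85 [0.628  0.0722 0.2046] [-179.97   -0.46   -3.8 ] [0.4 1.6 0.4]
120 0.044 [0.6303 0.0774] -3.83 {'slopes': [np.float64(-0.34), np.float64(0.34)], 'width': np.float64(63.8), 'ends': array([ 47. , -48.5])}
120 0.05 [0.6303 0.0773] -3.76 {'slopes': [np.float64(-0.32), np.float64(0.32)], 'width': np.float64(62.6), 'ends': array([ 47.7, -46. ])}
expected non-empty vector for x
expected non-empty vector for x
expected non-empty vector for x
expected non-empty vector for x
expected non-empty vector for x
expected non-empty vector for x
```

View pics/w7.png

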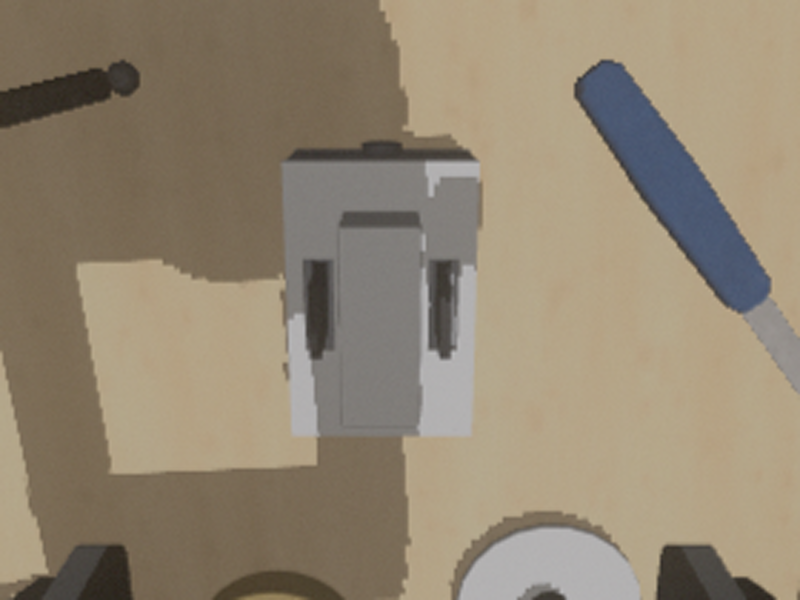

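The humped cover sits flush on the tall housing, with its outline at crop (283,160)–(473,436) and width 63.8 mm at z 0.044. Both fins are sprung out symmetrically, at crop x 318 and 443. Next I re-measure the empty low housing.

{"op": "arm_command", "data": {
  "plan": [
    {"grip":0.085,"offset":[-0.028,-0.035,0.0],"twist":-0.02},
    {"grip":0.085,"offset":[-0.056,-0.07,0.0],"twist":-0.04},
    {"grip":0.085,"offset":[-0.084,-0.105,0.0],"twist":-0.06},
    {"grip":0.085,"offset":[-0.112,-0.14,0.0],"twist":-0.08},
    {"grip":0.085,"offset":[-0.14,-0.175,0.0],"twist":-0.1}
  ]
}}

```text
time_s: 10.4
ee_pos: [0.485, -0.1034, 0.197]
orientation: [-180.0, 0.1, -9.5]
force: [1.0, -1.0, 0.8]
grip_width: 0.0847
finger_force: 0.0
```

{"op": "arm_command", "data": {
  "plan": [
    {"grip":0.085,"offset":[-0.024,-0.03,-0.003],"twist":-0.004},
    {"grip":0.085,"offset":[-0.024,-0.03,-0.003],"twist":-0.004},
    {"grip":0.085,"offset":[-0.024,-0.03,-0.003],"twist":-0.004}
  ]
}}

```text
time_s: 10.7
ee_pos: [0.4621, -0.1329, 0.1945]
orientation: [-180.0, 0.0, -9.9]
force: [-0.2, -0.1, -0.1]
grip_width: 0.0848
finger_force: 0.0
```

```bash
python3 - <<'E'
from h import *
s=bot.sense();print(s["time_s"],s["ee_pos"].round(4),s["orientation"].round(2))
im,K,P=snap("wrist");np.savez("w8.npz",im=im,K=K,P=P)
for t in(30,40,50,60):
    try:
        c,y,i,Rm=housing(im,K,P,(.4665,-.1290,-9.8),sat=t); print(t,c.round(4),round(y,2),i,(c+Rm@[i['ends'][1]/1000+.048,0]).round(4))
    except Exception as e: print(e)
# rim inner/outer edge profile along the housing axis x and y
g=cv2.cvtColor(im,cv2.COLOR_BGR2GRAY)
a=np.radians(-9.8);ex=np.array([np.cos(a),np.sin(a)]);ey=np.array([-ex[1],ex[0]])
for n,e,o,L in(("x",ex,ey*.02,54),("y",ey,ex*.035,38)):
  for sg in(1,-1):
    t=np.arange(L-14,L+6)/1000*sg
    q=proj(K,P,np.c_[np.array([.4665,-.129])+o+t[:,None]*e,np.full(len(t),.04)]).astype(np.float32)
    print(n,sg,L-14,cv2.remap(g,q[:,:1],q[:,1:],cv2.INTER_LINEAR).ravel().tolist())
E
```

```text
10.7 [ 0.4621 -0.1329  0.1945] [-1.7997e+02  4.0000e-02 -9.8600e+00]
30 [ 0.4666 -0.1287] -8.98 {'slopes': [np.float64(-0.76), np.float64(0.76)], 'width': np.float64(62.5), 'ends': array([ 47.6, -48.1])} [ 0.4665 -0.1286]
40 [ 0.4666 -0.1286] -9.65 {'slopes': [np.float64(-0.27), np.float64(0.27)], 'width': np.float64(62.8), 'ends': array([ 49.2, -47. ])} [ 0.4676 -0.1288]
50 [ 0.4657 -0.1338] -8.88 {'slopes': [np.float64(-1.71), np.float64(0.41)], 'width': np.float64(73.6), 'ends': array([ 51.8, -47.8])} [ 0.4659 -0.1338]
expected non-empty vector for x
x 1 40 [116, 117, 116, 117, 109, 109, 116, 117, 99, 84, 83, 85, 104, 141, 145, 145, 146, 146, 145, 146]
x -1 40 [78, 78, 77, 80, 90, 109, 117, 128, 172, 205, 210, 209, 203, 170, 141, 138, 137, 138, 138, 139]
y 1 24 [115, 93, 76, 72, 76, 101, 112, 113, 117, 134, 144, 145, 145, 145, 144, 144, 143, 144, 143, 144]
y -1 24 [122, 112, 97, 93, 104, 123, 140, 176, 178, 214, 214, 214, 215, 214, 214, 214, 213, 214, 213, 214]
```

{"op": "arm_command", "data": {
  "plan": [
    {"grip":0.085,"offset":[0.0,0.027,0.0],"twist":0.142},
    {"grip":0.085,"offset":[0.0,0.054,0.0],"twist":0.284},
    {"grip":0.085,"offset":[0.0,0.081,0.0],"twist":0.426},
    {"grip":0.085,"offset":[0.0,0.108,0.0],"twist":0.568},
    {"grip":0.085,"offset":[0.0,0.135,0.0],"twist":0.71}
  ]
}}

```text
time_s: 11.25
ee_pos: [0.4627, 0.0047, 0.1948]
orientation: [-180.0, 0.0, 31.4]
force: [0.8, -0.0, 0.5]
grip_width: 0.0849
finger_force: 0.0
```

{"op": "arm_command", "data": {
  "plan": [
    {"grip":0.085,"offset":[0.0,0.027,0.0],"twist":0.142},
    {"grip":0.085,"offset":[0.0,0.054,0.0],"twist":0.284},
    {"grip":0.085,"offset":[0.0,0.081,0.0],"twist":0.426},
    {"grip":0.085,"offset":[0.0,0.108,0.0],"twist":0.568},
    {"grip":0.085,"offset":[0.0,0.135,0.0],"twist":0.71}
  ]
}}

```text
time_s: 11.75
ee_pos: [0.4624, 0.1398, 0.1948]
orientation: [-180.0, 0.0, 72.1]
force: [1.1, -0.9, 0.4]
grip_width: 0.0851
finger_force: 0.0
```

{"op": "arm_command", "data": {
  "plan": [
    {"grip":0.085,"offset":[0.002,0.03,-0.005],"twist":0.142},
    {"grip":0.085,"offset":[0.004,0.06,-0.01],"twist":0.284},
    {"grip":0.085,"offset":[0.006,0.09,-0.015],"twist":0.426},
    {"grip":0.085,"offset":[0.008,0.113,-0.02],"twist":0.568},
    {"grip":0.085,"offset":[0.008,0.113,-0.02],"twist":0.568}
  ]
}}

```text
time_s: 12.25
ee_pos: [0.4698, 0.2539, 0.1737]
orientation: [-179.9, -0.0, 104.7]
force: [-0.6, 0.0, -0.4]
grip_width: 0.0852
finger_force: 0.0
```

{"op": "arm_command", "data": {
  "plan": [
    {"grip":0.085,"offset":[0,0,0],"twist":0},
    {"grip":0.085,"offset":[0,0,0],"twist":0}
  ]
}}

```text
time_s: 12.45
ee_pos: [0.4704, 0.2505, 0.1751]
orientation: [-180.0, 0.0, 104.1]
force: [0.6, -0.3, 0.4]
grip_width: 0.0849
finger_force: 0.0
```

```bash
python3 - <<'E'
from h import *
s=bot.sense();print(s["time_s"],s["ee_pos"].round(4),s["orientation"].round(2),s["joint_pos"].round(1))
im,K,P=snap("wrist");np.savez("w9.npz",im=im,K=K,P=P)
for t in(130,150,170,190):
    print(t,[np.round(q,4) for q in plate(im,K,P,.015,(.470,.2505),t)])
    try:
        c,y,i,Rm=housing(im,K,P,(.470,.2505,104),z=.015,thr=t); print(c.round(4),round(y,2),i,(c+Rm@[np.mean(i['ends'])/1000,0]).round(4))
    except Exception as e: print(e)
# pot: dark ring, lid
cv2.imwrite("pics/w9.png",im)
E
```

```text
12.45 [0.4704 0.2505 0.1751] [-1.7998e+02  1.0000e-02  1.0408e+02] [19.8  5.1 92.8 -0.  82.1  5.7]
130 [array([0.4705, 0.249 ]), np.float64(-75.8998), np.float64(95.9159), np.float64(64.8307)]
[0.4702 0.2505] 104.06 {'slopes': [np.float64(-0.19), np.float64(0.19)], 'width': np.float64(63.7), 'ends': array([ 46.4, -49.5])} [0.4705 0.249 ]
150 [array([0.4705, 0.249 ]), np.float64(-75.8998), np.float64(95.9159), np.float64(64.8307)]
[0.4702 0.2505] 104.12 {'slopes': [np.float64(-0.25), np.float64(0.25)], 'width': np.float64(63.6), 'ends': array([ 46.4, -49.5])} [0.4705 0.249 ]
170 [array([0.4705, 0.249 ]), np.float64(-75.8998), np.float64(95.9159), np.float64(64.8307)]
expected non-empty vector for x
190 [array([0.4704, 0.249 ]), np.float64(-75.8998), np.float64(95.9159), np.float64(64.6013)]
expected non-empty vector for x
  return _methods._mean(a, axis=axis, dtype=dtype,
  ret = ret.dtype.type(ret / rcount)
```

{"op": "arm_command", "data": {
  "plan": [
    {"grip":0.085,"offset":[0.0,-0.0013,-0.045],"twist":0},
    {"grip":0.085,"offset":[0.0,-0.0013,-0.09],"twist":0},
    {"grip":0.085,"offset":[0.0,-0.0013,-0.13],"twist":0},
    {"grip":0.07,"offset":[0.0,-0.0013,-0.148],"twist":0},
    {"grip":0.06,"offset":[0.0,-0.0013,-0.151],"twist":0}
  ]
}}

```text
time_s: 13.0
ee_pos: [0.4695, 0.2482, 0.0222]
orientation: [-179.8, 0.0, 104.1]
force: [0.2, 0.5, 0.2]
grip_width: 0.0605
finger_force: 0.0
```

{"op": "arm_command", "data": {
  "plan": [
    {"grip":0.055,"offset":[0,0,-0.001],"twist":0},
    {"grip":0.05,"offset":[0,0,-0.0015],"twist":0},
    {"grip":0.05,"offset":[0,0,-0.0015],"twist":0}
  ]
}}

```text
time_s: 13.3
ee_pos: [0.4712, 0.2493, 0.0241]
orientation: [179.9, -0.0, 104.1]
force: [-0.2, 0.0, -0.5]
grip_width: 0.0501
finger_force: 0.0
```

Lower by 3 mm more, then squeeze and lift.

{"op": "arm_command", "data": {
  "plan": [
    {"grip":0.05,"offset":[0,0,-0.002],"twist":0},
    {"grip":0.05,"offset":[0,0,-0.003],"twist":0},
    {"grip":0.035,"offset":[0,0,-0.003],"twist":0},
    {"grip":0.02,"offset":[0,0,-0.003],"twist":0},
    {"grip":0.02,"offset":[0,0,-0.003],"twist":0}
  ]
}}

```text
time_s: 13.8
ee_pos: [0.4711, 0.2494, 0.0207]
orientation: [179.9, -0.0, 104.2]
force: [-2.6, -0.5, 12.1]
grip_width: 0.0284
finger_force: 58.5
```

{"op": "arm_command", "data": {
  "plan": [
    {"grip":0.02,"offset":[0,0,0],"twist":0},
    {"grip":0.02,"offset":[0,0,0],"twist":0},
    {"grip":0.02,"offset":[0,0,0],"twist":0}
  ]
}}

```text
time_s: 14.1
ee_pos: [0.4711, 0.2494, 0.0207]
orientation: [179.9, -0.0, 104.2]
force: [-1.4, -0.3, 12.4]
grip_width: 0.0285
finger_force: 58.5
```

{"op": "arm_command", "data": {
  "plan": [
    {"grip":0.02,"offset":[0,0,0.005],"twist":0},
    {"grip":0.02,"offset":[0,0,0.04],"twist":0},
    {"grip":0.02,"offset":[0,0,0.08],"twist":0},
    {"grip":0.02,"offset":[0,0,0.12],"twist":0},
    {"grip":0.02,"offset":[0,0,0.12],"twist":0}
  ]
}}

```text
time_s: 14.6
ee_pos: [0.4725, 0.2499, 0.1452]
orientation: [179.6, -0.0, 104.2]
force: [0.5, -0.8, -1.3]
grip_width: 0.0282
finger_force: 60.1
```

```bash
cat >> h.py <<'E'
def held(im,K,T,ztop=.0068):
    """far edge and side edges of the held plate, tool frame mm"""
    g=cv2.GaussianBlur(cv2.cvtColor(im,cv2.COLOR_BGR2GRAY),(3,3),0).astype(int)
    rows={u:170+int(np.argmax(np.abs(np.diff(g[170:186,u])))) for u in range(222,336,14)}
    side=[(v,205+int(np.argmax(np.abs(np.diff(g[v,205:222])))),335+int(np.argmax(np.abs(np.diff(g[v,335:352]))))) for v in(186,190,194,198)]
    out=[[ray(K,T,[l+.5,v],ztop)[0][1]*1000,ray(K,T,[r+.5,v],ztop)[0][1]*1000] for v,l,r in side]
    return rows,side,np.round(out,1).tolist(),[round(ray(K,T,[u,r+.5],ztop)[0][0]*1000,1) for u,r in rows.items()]
E
python3 - <<'E'
from h import *
s=bot.sense();print(s["time_s"],s["ee_pos"].round(4),s["orientation"].round(2),s["force"].round(1),s["grip_width"])
im,K,P=snap("wrist");np.savez("w10.npz",im=im,K=K,P=P)
T=np.array(bot.snapshot("wrist")["T_tool_cam"])
for r in held(im,K,T):print(r)
d=np.load("w5.npz")
for r in held(d["im"],K,T):print(r)
E
```

```text
14.6 [0.4725 0.2499 0.1452] [ 1.7957e+02 -4.0000e-02  1.0416e+02] [ 0.5 -0.8 -1.3] 0.02818735956412636
{222: 176, 236: 176, 250: 176, 264: 176, 278: 176, 292: 176, 306: 176, 320: 176, 334: 176}
[(186, 210, 344), (190, 210, 344), (194, 210, 344), (198, 210, 343)]
[[-31.3, 33.5], [-31.4, 33.6], [-31.5, 33.7], [-31.7, 33.4]]
[np.float64(47.6), np.float64(47.6), np.float64(47.6), np.float64(47.6), np.float64(47.6), np.float64(47.6), np.float64(47.6), np.float64(47.6), np.float64(47.6)]
{222: 177, 236: 177, 250: 177, 264: 177, 278: 176, 292: 177, 306: 177, 320: 175, 334: 175}
[(186, 210, 338), (190, 210, 338), (194, 211, 339), (198, 205, 339)]
[[-31.3, 30.6], [-31.4, 30.7], [-31.1, 31.3], [-34.1, 31.4]]
[np.float64(47.1), np.float64(47.1), np.float64(47.1), np.float64(47.1), np.float64(47.6), np.float64(47.1), np.float64(47.1), np.float64(48.1), np.float64(48.1)]
```

{"op": "arm_command", "data": {
  "plan": [
    {"grip":0.02,"offset":[0.0,-0.03,0.0],"twist":-0.142},
    {"grip":0.02,"offset":[0.0,-0.06,0.0],"twist":-0.284},
    {"grip":0.02,"offset":[0.0,-0.09,0.0],"twist":-0.426},
    {"grip":0.02,"offset":[0.0,-0.12,0.0],"twist":-0.568},
    {"grip":0.02,"offset":[0.0,-0.15,0.0],"twist":-0.71}
  ]
}}

```text
time_s: 15.2
ee_pos: [0.4697, 0.098, 0.1382]
orientation: [-179.9, 0.1, 63.1]
force: [0.3, -0.1, 0.5]
grip_width: 0.0284
finger_force: 60.1
```

{"op": "arm_command", "data": {
  "plan": [
    {"grip":0.02,"offset":[0.0,-0.03,0.0],"twist":-0.142},
    {"grip":0.02,"offset":[0.0,-0.06,0.0],"twist":-0.284},
    {"grip":0.02,"offset":[0.0,-0.09,0.0],"twist":-0.426},
    {"grip":0.02,"offset":[0.0,-0.12,0.0],"twist":-0.568},
    {"grip":0.02,"offset":[0.0,-0.15,0.0],"twist":-0.71}
  ]
}}

```text
time_s: 15.7
ee_pos: [0.4697, -0.0519, 0.1382]
orientation: [-179.9, 0.1, 22.5]
force: [1.2, -0.7, -0.8]
grip_width: 0.0285
finger_force: 60.0
```

{"op": "arm_command", "data": {
  "plan": [
    {"grip":0.02,"offset":[-0.002,-0.025,-0.005],"twist":-0.142},
    {"grip":0.02,"offset":[-0.0045,-0.05,-0.015],"twist":-0.284},
    {"grip":0.02,"offset":[-0.0045,-0.07,-0.025],"twist":-0.426},
    {"grip":0.02,"offset":[-0.0045,-0.078,-0.035],"twist":-0.568},
    {"grip":0.02,"offset":[-0.0045,-0.078,-0.045],"twist":-0.568}
  ]
}}

```text
time_s: 16.2
ee_pos: [0.4653, -0.1295, 0.0929]
orientation: [-180.0, 0.1, -10.0]
force: [-0.0, 0.3, -0.6]
grip_width: 0.0282
finger_force: 60.0
```

{"op": "arm_command", "data": {
  "plan": [
    {"grip":0.02,"offset":[0,0,0],"twist":0},
    {"grip":0.02,"offset":[0,0,0],"twist":0}
  ]
}}

```text
time_s: 16.4
ee_pos: [0.4658, -0.1282, 0.0944]
orientation: [-180.0, 0.1, -9.5]
force: [-0.4, 0.2, -0.8]
grip_width: 0.0285
finger_force: 60.0
```

```bash
python3 - <<'E'
from h import *
s=bot.sense();print(s["time_s"],s["ee_pos"].round(4),s["orientation"].round(2),s["force"].round(1),s["grip_width"])
E
```

```text
16.4 [ 0.4658 -0.1282  0.0944] [-1.7997e+02  6.0000e-02 -9.5200e+00] [-0.4  0.2 -0.8] 0.02846665390161289
```

{"op": "arm_command", "data": {
  "plan": [
    {"grip":0.02,"offset":[0.001,-0.0004,-0.012],"twist":-0.003},
    {"grip":0.02,"offset":[0.001,-0.0004,-0.022],"twist":-0.003},
    {"grip":0.02,"offset":[0.001,-0.0004,-0.026],"twist":-0.003},
    {"grip":0.02,"offset":[0.001,-0.0004,-0.026],"twist":-0.003}
  ]
}}

```text
time_s: 16.8
ee_pos: [0.4667, -0.129, 0.0679]
orientation: [-180.0, 0.1, -9.9]
force: [0.2, 0.8, -1.1]
grip_width: 0.028
finger_force: 60.0
```

```bash
python3 - <<'E'
from h import *
s=bot.sense();print(s["time_s"],s["ee_pos"].round(4),s["orientation"].round(2),s["force"].round(1))
im,K,P=snap("wrist");np.savez("w11.npz",im=im,K=K,P=P)
T=np.array(bot.snapshot("wrist")["T_tool_cam"])
for r in held(im,K,T,.0058):print(r)
h=cv2.cvtColor(im,cv2.COLOR_BGR2HSV);g=h[...,2].astype(int)
for v in(162,166,168,170,172,174):print(v,g[v,214:232].tolist(),g[v,328:348].tolist())
for u in(240,270,295,315):print(u,g[150:182,u].tolist())
zr=s["ee_pos"][2]-.04
for v in(166,170,172):print(v,[ (ray(K,T,[u,v],zr)[0]*1000).round(1).tolist()[:2] for u in(220,225,335,340)])
E
```

```text
16.8 [ 0.4667 -0.129   0.0679] [-1.7997e+02  8.0000e-02 -9.8900e+00] [ 0.2  0.8 -1.1]
{222: 176, 236: 176, 250: 176, 264: 176, 278: 176, 292: 176, 306: 176, 320: 176, 334: 176}
[(186, 210, 342), (190, 210, 343), (194, 210, 343), (198, 211, 343)]
[[-32.9, 30.4], [-33.1, 31.0], [-33.2, 31.1], [-32.9, 31.3]]
[np.float64(48.1), np.float64(48.1), np.float64(48.1), np.float64(48.1), np.float64(48.1), np.float64(48.1), np.float64(48.1), np.float64(48.1), np.float64(48.1)]
162 [142, 141, 142, 141, 138, 143, 140, 141, 140, 141, 127, 79, 71, 73, 69, 69, 70, 70] [86, 85, 86, 89, 92, 133, 199, 207, 207, 208, 208, 208, 207, 208, 207, 207, 208, 207, 209, 208]
166 [140, 142, 141, 141, 140, 142, 139, 121, 77, 69, 71, 69, 72, 69, 70, 70, 71, 68] [86, 85, 86, 89, 86, 89, 87, 87, 111, 179, 206, 207, 207, 207, 207, 207, 207, 207, 208, 208]
168 [142, 142, 142, 141, 140, 138, 117, 91, 91, 93, 90, 91, 93, 95, 90, 91, 93, 94] [101, 103, 102, 105, 116, 129, 129, 130, 131, 133, 162, 206, 207, 207, 208, 207, 206, 208, 209, 208]
170 [139, 141, 140, 140, 140, 134, 100, 101, 101, 100, 102, 101, 102, 101, 101, 100
[... 556 characters left out ...]
, 75, 91, 99, 101, 98, 98, 94, 90, 94, 110, 149, 151, 150, 150, 150]
270 [142, 137, 113, 62, 62, 65, 65, 68, 69, 70, 70, 69, 73, 70, 69, 70, 71, 72, 91, 101, 103, 99, 97, 95, 91, 95, 112, 149, 150, 150, 149, 148]
295 [144, 143, 144, 144, 132, 78, 80, 76, 77, 74, 77, 74, 78, 73, 76, 76, 75, 77, 93, 102, 105, 102, 102, 100, 91, 95, 111, 151, 148, 150, 151, 150]
315 [145, 147, 145, 146, 135, 84, 89, 85, 83, 83, 84, 83, 81, 80, 83, 81, 78, 87, 99, 107, 109, 105, 102, 101, 96, 102, 115, 153, 152, 151, 151, 151]
166 [[48.5, -31.8], [48.5, -29.1], [48.5, 30.2], [48.5, 32.9]]
170 [[46.3, -31.9], [46.3, -29.2], [46.3, 30.3], [46.3, 33.0]]
172 [[45.2, -32.0], [45.2, -29.3], [45.2, 30.4], [45.2, 33.1]]
```

{"op": "arm_command", "data": {
  "plan": [
    {"grip":0.02,"offset":[-0.0007,-0.001,0.0],"twist":0.002},
    {"grip":0.02,"offset":[-0.0007,-0.001,-0.002],"twist":0.002},
    {"grip":0.02,"offset":[-0.0007,-0.001,-0.005],"twist":0.002},
    {"grip":0.02,"offset":[-0.0007,-0.001,-0.008],"twist":0.002},
    {"grip":0.02,"offset":[-0.0007,-0.001,-0.01],"twist":0.002}
  ]
}}

```text
time_s: 17.4
ee_pos: [0.4662, -0.1302, 0.0584]
orientation: [-180.0, 0.0, -9.8]
force: [-0.3, 0.4, -1.2]
grip_width: 0.0285
finger_force: 60.0
```

{"op": "arm_command", "data": {
  "plan": [
    {"grip":0.02,"offset":[0,0,-0.001],"twist":0.0},
    {"grip":0.02,"offset":[0,0,-0.002],"twist":0.0},
    {"grip":0.02,"offset":[0,0,-0.002],"twist":0.0}
  ]
}}

```text
time_s: 17.7
ee_pos: [0.4663, -0.1302, 0.0567]
orientation: [-180.0, 0.0, -9.8]
force: [0.2, -0.6, -0.8]
grip_width: 0.0282
finger_force: 60.0
```

{"op": "arm_command", "data": {
  "plan": [
    {"grip":0.02,"offset":[0,0,-0.002],"twist":0.0},
    {"grip":0.02,"offset":[0,0,-0.004],"twist":0.0},
    {"grip":0.02,"offset":[0,0,-0.006],"twist":0.0},
    {"grip":0.02,"offset":[0,0,-0.0075],"twist":0.0},
    {"grip":0.02,"offset":[0,0,-0.0075],"twist":0.0}
  ]
}}

```text
time_s: 18.2
ee_pos: [0.4665, -0.1303, 0.0503]
orientation: [180.0, -0.0, -9.8]
force: [-8.1, 2.9, 20.5]
grip_width: 0.0281
finger_force: 63.7
```

{"op": "arm_command", "data": {
  "plan": [
    {"grip":0.02,"offset":[0,0,-0.0007],"twist":0.0},
    {"grip":0.02,"offset":[0,0,-0.0007],"twist":0.0}
  ]
}}

```text
time_s: 18.4
ee_pos: [0.4665, -0.1304, 0.0501]
orientation: [180.0, -0.0, -9.8]
force: [-12.1, 6.0, 30.9]
grip_width: 0.028
finger_force: 65.6
```

{"op": "arm_command", "data": {
  "plan": [
    {"grip":0.035,"offset":[0,0,0.0],"twist":0.0},
    {"grip":0.042,"offset":[0,0,0.001],"twist":0.0},
    {"grip":0.05,"offset":[0,0,0.001],"twist":0.0},
    {"grip":0.056,"offset":[0,0,0.001],"twist":0.0},
    {"grip":0.056,"offset":[0,0,0.001],"twist":0.0}
  ]
}}

```text
time_s: 18.9
ee_pos: [0.4663, -0.1303, 0.0494]
orientation: [-180.0, 0.0, -9.8]
force: [-0.5, -0.3, -0.2]
grip_width: 0.056
finger_force: 0.0
```

{"op": "arm_command", "data": {
  "plan": [
    {"grip":0.06,"offset":[0,0,0.02],"twist":0.0},
    {"grip":0.07,"offset":[0,0,0.05],"twist":0.0},
    {"grip":0.085,"offset":[0,0,0.09],"twist":0.0},
    {"grip":0.085,"offset":[-0.004,-0.004,0.14],"twist":0.0},
    {"grip":0.085,"offset":[-0.004,-0.004,0.148],"twist":0.0}
  ]
}}

```text
time_s: 19.4
ee_pos: [0.4636, -0.1352, 0.2029]
orientation: [179.9, -0.4, -9.8]
force: [0.6, 0.0, -0.5]
grip_width: 0.0853
finger_force: 0.0
```

```bash
python3 - <<'E'
from h import *
s=bot.sense();print(s["time_s"],s["ee_pos"].round(4),s["orientation"].round(2),s["force"].round(1))
im,K,P=snap("wrist");np.savez("w12.npz",im=im,K=K,P=P)
for t in(120,140,160,170):
    print(t,[np.round(q,4) for q in plate(im,K,P,.044,(.466,-.13),t)])
    try:
        c,y,i,Rm=housing(im,K,P,(.466,-.13,-9.8),z=.044,thr=t); print(c.round(4),round(y,2),i)
    except Exception as e: print(e)
# fin tops: dark blobs within plate
m=(im.max(2)<75).astype(np.uint8)
for p in proj(K,P,[[.466-.17*a*.0+ .0,-.13+a,.066] for a in(.019,-.019)]):print(p.round(1))
n,l,st,ce=cv2.connectedComponentsWithStats(m)
for k in range(1,n):
    X=ray(K,P,ce[k],.066)[0]
    if st[k,4]>40 and np.hypot(X[0]-.466,X[1]+.13)<.05: print(st[k].tolist(),X.round(4))
# lid
x=(.485,.017); print('lid',[np.round(q,4) for q in plate(im,K,P,.012,x,130,r=.05)])
E
```

```text
19.4 [ 0.4636 -0.1352  0.2029] [179.89  -0.4   -9.81] [ 0.6  0.  -0.5]
120 [array([ 0.4555, -0.1435]), np.float64(-9.8378), np.float64(114.834), np.float64(96.4721)]
[ 0.4661 -0.1295] -8.88 {'slopes': [np.float64(-0.84), np.float64(0.84)], 'width': np.float64(64.4), 'ends': array([ 48.7, -47.6])}
140 [array([ 0.4616, -0.1446]), np.float64(-9.8378), np.float64(102.4382), np.float64(96.4721)]
[ 0.4661 -0.1295] -8.88 {'slopes': [np.float64(-0.84), np.float64(0.84)], 'width': np.float64(64.4), 'ends': array([ 48.5, -47.5])}
160 [array([ 0.467 , -0.1295]), np.float64(-9.8378), np.float64(96.8889), np.float64(64.9491)]
[ 0.4661 -0.1293] -9.65 {'slopes': [np.float64(-0.07), np.float64(0.07)], 'width': np.float64(63.9), 'ends': array([ 48.4, -47.5])}
170 [array([ 0.467 , -0.1297]), np.float64(-9.8769), np.float64(96.8879), np.float64(64.5927)]
[ 0.4661 -0.1295] -9.64 {'slopes': [np.float64(-0.06), np.float64(0.06)], 'width': np.float64(63.4), 'ends': array([ 47.6, -47.5])}
[251.5 196.6]
[292.8 189.7]
lid [array([0.4853, 0.0175]), np.float64(28.147), np.float64(78.1831), np.float64(77.5455)]
```

{"op": "arm_command", "data": {
  "plan": [
    {"grip":0.085,"offset":[0.0,0.047,0.0],"twist":0.05},
    {"grip":0.085,"offset":[0.0,0.094,0.0],"twist":0.1},
    {"grip":0.085,"offset":[0.0,0.141,0.0],"twist":0.15},
    {"grip":0.085,"offset":[0.0,0.188,0.0],"twist":0.2},
    {"grip":0.085,"offset":[0.0,0.235,0.0],"twist":0.25}
  ]
}}

```text
time_s: 19.95
ee_pos: [0.4617, 0.1026, 0.1964]
orientation: [-180.0, 0.1, 4.6]
force: [1.0, 0.0, -0.1]
grip_width: 0.0852
finger_force: 0.0
```

{"op": "arm_command", "data": {
  "plan": [
    {"grip":0.085,"offset":[0.003,0.047,0.0],"twist":0.05},
    {"grip":0.085,"offset":[0.006,0.094,0.0],"twist":0.1},
    {"grip":0.085,"offset":[0.009,0.141,0.0],"twist":0.15},
    {"grip":0.085,"offset":[0.012,0.188,0.0],"twist":0.2},
    {"grip":0.085,"offset":[0.013,0.235,0.0],"twist":0.25}
  ]
}}

```text
time_s: 20.45
ee_pos: [0.4748, 0.3377, 0.196]
orientation: [180.0, 0.1, 19.0]
force: [0.8, -1.4, 0.7]
grip_width: 0.085
finger_force: 0.0
```

{"op": "arm_command", "data": {
  "plan": [
    {"grip":0.085,"offset":[0.0,0.03,0.0],"twist":0.02},
    {"grip":0.085,"offset":[0.0,0.043,0.0],"twist":0.02},
    {"grip":0.085,"offset":[0.0,0.043,0.0],"twist":0.02},
    {"grip":0.085,"offset":[0.0,0.043,0.0],"twist":0.02}
  ]
}}

```text
time_s: 20.85
ee_pos: [0.4753, 0.3779, 0.1968]
orientation: [180.0, 0.1, 20.0]
force: [0.8, -0.5, 0.3]
grip_width: 0.0851
finger_force: 0.0
```

```bash
cat >> h.py <<'E'
def circ(m,K,P,z,near,R0):
    q=proj(K,P,[[near[0]+(R0+.015)*np.cos(a),near[1]+(R0+.015)*np.sin(a),z] for a in np.linspace(0,6.28,40)])
    roi=np.zeros_like(m);cv2.fillPoly(roi,[q.astype(np.int32)],255);m=m&roi
    m=cv2.morphologyEx(m,cv2.MORPH_OPEN,np.ones((3,3)))
    c=max(cv2.findContours(m,cv2.RETR_EXTERNAL,cv2.CHAIN_APPROX_NONE)[0],key=cv2.contourArea)
    X=ray(K,P,cv2.convexHull(c)[:,0,:],z)[:,:2]
    (x,y),r=cv2.minEnclosingCircle((X*1000).astype(np.float32)); (ex,ey),ax,_=cv2.fitEllipse((X*1000).astype(np.float32))
    return np.round([x,y,r],1),np.round([ex,ey,*ax],1)
E
python3 - <<'E'
from h import *
s=bot.sense();print(s["time_s"],s["ee_pos"].round(4),s["orientation"].round(2),s["joint_pos"].round(1))
im,K,P=snap("wrist");np.savez("w13.npz",im=im,K=K,P=P)
h=cv2.cvtColor(im,cv2.COLOR_BGR2HSV)
for sat in(25,40,50,60):print(sat,circ((h[...,1]<sat).astype(np.uint8)*255,K,P,.05,(.484,.381),.036))
for t in np.linspace(0,2*np.pi,9)[:-1]:
    r=np.arange(26,42)/1000
    q=proj(K,P,np.c_[.484+r*np.cos(t),.381+r*np.sin(t),np.full(len(r),.05)]).round().astype(int)
    print(round(np.degrees(t)),h[q[:,1],q[:,0],2].tolist(),h[q[:,1],q[:,0],1].tolist())
E
```

```text
20.85 [0.4753 0.3779 0.1968] [1.7998e+02 6.0000e-02 1.9950e+01] [ 31.2  13.3  80.9  -0.   86.  101.3]
25 (array([480.7, 387.7,  36. ]), array([480.4, 387.9,  70. ,  71.6]))
40 (array([482.6, 388.7,  38.3]), array([481.9, 388.2,  70.2,  76.7]))
50 (array([480. , 393.2,  41.4]), array([479.9, 389.3,  72.2,  81.9]))
60 (array([479.6, 393.8,  42.3]), array([479.9, 392.2,  79.2,  82.2]))
0 [185, 182, 145, 117, 119, 116, 97, 91, 89, 96, 156, 162, 162, 163, 163, 162] [3, 3, 5, 15, 11, 15, 37, 42, 37, 45, 69, 68, 69, 67, 70, 71]
45 [137, 118, 119, 118, 119, 119, 118, 108, 111, 117, 122, 104, 89, 86, 87, 88] [4, 9, 9, 9, 9, 11, 9, 14, 9, 9, 8, 20, 32, 24, 29, 29]
90 [183, 184, 182, 183, 183, 184, 183, 184, 183, 184, 157, 106, 90, 107, 120, 118] [4, 3, 1, 3, 3, 4, 3, 3, 4, 4, 3, 26, 45, 21, 15, 17]
135 [118, 115, 91, 89, 89, 91, 89, 90, 91, 91, 89, 93, 92, 101, 178, 179] [9, 11, 34, 40, 34, 34, 40, 42, 39, 36, 40, 49, 39, 30, 3, 4]
180 [87, 88, 88, 86, 87, 83, 84, 85, 94, 151, 151, 183, 167, 157, 157, 155] [32, 23, 32, 27, 29, 28, 27, 33, 19, 5, 5, 3, 5, 24, 68, 67]
225 [87, 86, 88, 115, 159, 174, 167, 161, 162, 160, 159, 159, 159, 161, 161, 162] [32, 33, 35, 11, 3, 3, 8, 43, 68, 70, 71, 71, 69, 70, 70, 68]
270 [120, 120, 122, 141, 166, 165, 165, 165, 166, 165, 164, 167, 167, 168, 167, 165] [15, 15, 29, 58, 66, 66, 68, 68, 69, 66, 67, 69, 69, 68, 69, 68]
315 [122, 124, 138, 165, 165, 165, 166, 164, 167, 166, 167, 167, 178, 219, 225, 225] [21, 21, 48, 68, 70, 66, 66, 68, 69, 68, 69, 69, 63, 55, 53, 52]
```

```bash
python3 - <<'E'
from h import *
d=np.load("w13.npz");im,K,P=d["im"],d["K"],d["P"]
h=cv2.cvtColor(im,cv2.COLOR_BGR2HSV);c=np.array([.481,.388])
pts=[]
for t in np.radians(np.arange(0,360,10)):
    r=np.arange(28,44,.5)/1000
    q=proj(K,P,np.c_[c[0]+r*np.cos(t),c[1]+r*np.sin(t),np.full(len(r),.05)]).astype(np.float32)
    S=cv2.remap(h[...,1],q[:,:1],q[:,1:],cv2.INTER_LINEAR).ravel();V=cv2.remap(h[...,2],q[:,:1],q[:,1:],cv2.INTER_LINEAR).ravel()
    k=np.argmax(np.diff(S.astype(int)[8:28]))+8
    pts.append((np.degrees(t),r[k]*1000+.25)); 
    if round(np.degrees(t))%30==0: print(round(np.degrees(t)),V[::2].tolist(),S[::2].tolist())
p=np.array(pts);print(p[:,1])
th=np.radians(p[:,0]);k=np.ones(len(p),bool)
for _ in range(6):
    A=np.c_[np.cos(th),np.sin(th),np.ones(len(th))];x=np.linalg.lstsq(A[k],p[k,1],rcond=None)[0];e=abs(A@x-p[:,1]);k=e<max(1,1.5*np.median(e))
print(x,k.sum(),e[k].mean())
E
```

```text
0 [186, 185, 146, 108, 111, 119, 123, 100, 88, 89, 88, 91, 116, 157, 161, 161] [4, 3, 4, 15, 12, 7, 11, 19, 32, 32, 36, 38, 48, 67, 69, 69]
30 [119, 119, 117, 110, 112, 120, 119, 99, 90, 88, 88, 90, 118, 157, 162, 160] [9, 10, 10, 10, 10, 9, 9, 22, 33, 31, 30, 31, 48, 64, 62, 65]
60 [120, 119, 119, 115, 114, 118, 121, 104, 92, 121, 158, 160, 161, 160, 160, 161] [13, 12, 11, 11, 12, 11, 13, 21, 33, 54, 65, 69, 69, 69, 67, 68]
90 [146, 104, 93, 92, 101, 118, 121, 131, 194, 222, 225, 225, 225, 225, 224, 225] [10, 28, 43, 45, 29, 16, 16, 32, 53, 56, 57, 58, 59, 58, 58, 58]
120 [93, 91, 92, 94, 118, 175, 177, 176, 201, 222, 224, 224, 224, 224, 225, 225] [43, 45, 47, 44, 28, 4, 5, 15, 40, 54, 56, 56, 57, 58, 58, 59]
150 [90, 89, 90, 91, 107, 161, 180, 171, 190, 221, 224, 224, 224, 223, 223, 223] [41, 33, 38, 42, 27, 6, 3, 6, 27, 48, 49, 49, 49, 49, 48, 48]
180 [87, 86, 87, 88, 98, 142, 183, 171, 161, 162, 159, 160, 160, 159, 160, 160] [27, 29, 31, 27, 20, 6, 3, 3, 19, 57, 66, 67, 67, 67, 67, 68]
210 [85, 85, 86, 85, 95, 131, 168, 172, 161, 158, 159, 159, 159, 158, 157, 156] [26, 26, 26, 28
[... 208 characters left out ...]
, 94, 112, 120, 119, 134, 157, 164, 165, 165, 165, 165, 165] [41, 42, 44, 45, 40, 22, 17, 18, 42, 65, 68, 68, 68, 67, 69, 70]
300 [114, 99, 90, 92, 100, 118, 122, 125, 142, 163, 165, 165, 165, 166, 167, 167] [21, 38, 47, 44, 36, 23, 19, 24, 52, 67, 69, 68, 67, 67, 67, 67]
330 [119, 120, 120, 117, 116, 120, 121, 110, 93, 109, 146, 163, 163, 164, 164, 164] [13, 14, 14, 16, 17, 18, 15, 21, 40, 54, 66, 69, 69, 69, 69, 68]
[40.25 40.75 40.25 40.25 39.25 38.25 36.75 35.25 35.25 34.75 35.25 35.25
 35.25 35.75 35.75 35.75 36.25 36.25 36.75 37.25 36.75 36.25 36.75 36.75
 36.75 36.75 35.75 35.75 35.75 35.75 35.75 35.25 35.75 35.25 34.75 39.25]
[-0.87369194 -0.53955417 35.6063705 ] 28 0.249106366632112
```

{"op": "arm_command", "data": {
  "plan": [
    {"grip":0.085,"offset":[0.0,-0.047,0.0],"twist":-0.05},
    {"grip":0.085,"offset":[0.0,-0.094,0.0],"twist":-0.1},
    {"grip":0.085,"offset":[0.0,-0.141,0.0],"twist":-0.15},
    {"grip":0.085,"offset":[0.0,-0.188,0.0],"twist":-0.2},
    {"grip":0.085,"offset":[0.0,-0.235,0.0],"twist":-0.25}
  ]
}}

```text
time_s: 21.4
ee_pos: [0.4747, 0.1408, 0.1978]
orientation: [180.0, -0.0, 5.5]
force: [2.2, -0.3, 0.8]
grip_width: 0.0852
finger_force: 0.0
```

{"op": "arm_command", "data": {
  "plan": [
    {"grip":0.085,"offset":[0.004,-0.045,-0.005],"twist":-0.05},
    {"grip":0.085,"offset":[0.006,-0.09,-0.015],"twist":-0.1},
    {"grip":0.085,"offset":[0.006,-0.125,-0.025],"twist":-0.1},
    {"grip":0.085,"offset":[0.006,-0.125,-0.025],"twist":-0.1},
    {"grip":0.085,"offset":[0.006,-0.125,-0.025],"twist":-0.1}
  ]
}}

```text
time_s: 21.9
ee_pos: [0.4809, 0.0174, 0.1727]
orientation: [-180.0, -0.0, -0.3]
force: [-0.8, 0.0, 0.7]
grip_width: 0.085
finger_force: 0.0
```

```bash
python3 - <<'E'
from h import *
s=bot.sense();print(s["time_s"],s["ee_pos"].round(4),s["orientation"].round(2))
im,K,P=snap("wrist");np.savez("w14.npz",im=im,K=K,P=P)
for t in(100,120,140):print(t,circ(white(im,t),K,P,.012,(.4853,.0175),.039))
m=(cv2.cvtColor(im,cv2.COLOR_BGR2HSV)[...,2]<85).astype(np.uint8)*255
print('knob top',circ(m,K,P,.034,(.4853,.0175),.009))
E
```

```text
21.9 [0.4809 0.0174 0.1727] [-1.7999e+02 -1.0000e-02 -2.6000e-01]
100 (array([485.2,  17.3,  39.2]), array([485.3,  17.4,  77.4,  78.2]))
120 (array([485.2,  17.3,  39.2]), array([485.3,  17.4,  77.4,  78.2]))
140 (array([485. ,  17.5,  39.1]), array([485.1,  17.3,  77.3,  77.8]))
knob top (array([487.3,  17.6,  11. ]), array([487.4,  18.6,  15.9,  22.9]))
```

{"op": "arm_command", "data": {
  "plan": [
    {"grip":0.06,"offset":[0.0043,0.0,-0.045],"twist":0},
    {"grip":0.05,"offset":[0.0043,0.0,-0.09],"twist":0},
    {"grip":0.04,"offset":[0.0043,0.0,-0.13],"twist":0},
    {"grip":0.04,"offset":[0.0043,0.0,-0.15],"twist":0},
    {"grip":0.04,"offset":[0.0043,0.0,-0.155],"twist":0}
  ]
}}

```text
time_s: 22.45
ee_pos: [0.4845, 0.0198, 0.0157]
orientation: [-180.0, 0.2, 0.0]
force: [0.1, 0.6, 0.9]
grip_width: 0.0402
finger_force: 0.0
```

{"op": "arm_command", "data": {
  "plan": [
    {"grip":0.03,"offset":[0,0,-0.001],"twist":0},
    {"grip":0.02,"offset":[0,0,-0.001],"twist":0},
    {"grip":0.01,"offset":[0,0,-0.001],"twist":0},
    {"grip":0.01,"offset":[0,0,-0.001],"twist":0},
    {"grip":0.01,"offset":[0,0,-0.001],"twist":0}
  ]
}}

```text
time_s: 22.95
ee_pos: [0.4866, 0.0189, 0.0181]
orientation: [-180.0, -0.2, -0.1]
force: [-0.9, 3.2, 8.8]
grip_width: 0.0163
finger_force: 58.8
```

{"op": "arm_command", "data": {
  "plan": [
    {"grip":0.01,"offset":[0,0,0.01],"twist":0},
    {"grip":0.01,"offset":[0,0,0.04],"twist":0},
    {"grip":0.01,"offset":[0,0,0.08],"twist":0},
    {"grip":0.01,"offset":[0,0,0.12],"twist":0},
    {"grip":0.01,"offset":[0,0,0.12],"twist":0}
  ]
}}

```text
time_s: 23.45
ee_pos: [0.4879, 0.0185, 0.1429]
orientation: [179.9, -0.5, -0.1]
force: [0.6, -0.4, -0.4]
grip_width: 0.0158
finger_force: 58.6
```

```bash
python3 - <<'E'
from h import *
s=bot.sense();print(s["time_s"],s["ee_pos"].round(4),s["orientation"].round(2))
im,K,P=snap("wrist");np.savez("w15.npz",im=im,K=K,P=P)
T=np.array(bot.snapshot("wrist")["T_tool_cam"])
for t in(90,110,130):
    m=white(im,t);
    print(circ(m,K,T,.004,(0,0),.039))
    q=cv2.findContours(m[100:260,150:420],cv2.RETR_EXTERNAL,cv2.CHAIN_APPROX_NONE)[0]
    print([cv2.boundingRect(k) for k in q if cv2.contourArea(k)>800])
E
```

```text
23.45 [0.4879 0.0185 0.1429] [ 1.7994e+02 -5.1000e-01 -6.0000e-02]
(array([-11.3,  -0.7,  52.7]), array([ -9.4,  -0.9,  92.9, 102.1]))
[(54, 97, 148, 63)]
(array([-10. ,  -2.8,  49.1]), array([-6.2, -3.9, 85.2, 95.5]))
[(54, 97, 148, 63)]
(array([-0.4, -0.8, 38.6]), array([-0.1, -0.7, 76.1, 76.8]))
[(54, 99, 148, 61)]
```

{"op": "arm_command", "data": {
  "plan": [
    {"grip":0.01,"offset":[0.0,0.045,0.0],"twist":0},
    {"grip":0.01,"offset":[0.0,0.09,0.0],"twist":0},
    {"grip":0.01,"offset":[0.0,0.135,0.0],"twist":0},
    {"grip":0.01,"offset":[0.0,0.18,0.0],"twist":0},
    {"grip":0.01,"offset":[0.0,0.225,0.0],"twist":0}
  ]
}}

```text
time_s: 24.05
ee_pos: [0.4848, 0.2454, 0.1356]
orientation: [180.0, 0.1, -0.1]
force: [0.1, -0.2, -0.9]
grip_width: 0.0156
finger_force: 58.7
```

{"op": "arm_command", "data": {
  "plan": [
    {"grip":0.01,"offset":[-0.002,0.045,0.0],"twist":0},
    {"grip":0.01,"offset":[-0.004,0.085,-0.01],"twist":0},
    {"grip":0.01,"offset":[-0.006,0.12,-0.02],"twist":0},
    {"grip":0.01,"offset":[-0.006,0.143,-0.03],"twist":0},
    {"grip":0.01,"offset":[-0.006,0.143,-0.04],"twist":0}
  ]
}}

```text
time_s: 24.55
ee_pos: [0.4786, 0.3889, 0.0947]
orientation: [180.0, 0.1, 0.1]
force: [-0.3, -0.6, -0.5]
grip_width: 0.0156
finger_force: 58.7
```

{"op": "arm_command", "data": {
  "plan": [
    {"grip":0.01,"offset":[0,0,0],"twist":0},
    {"grip":0.01,"offset":[0,0,0],"twist":0},
    {"grip":0.01,"offset":[0,0,0],"twist":0}
  ]
}}

```text
time_s: 24.85
ee_pos: [0.48, 0.386, 0.0971]
orientation: [-180.0, -0.0, -0.1]
force: [0.1, 0.6, -0.2]
grip_width: 0.0154
finger_force: 58.7
```

{"op": "arm_command", "data": {
  "plan": [
    {"grip":0.01,"offset":[0.001,0.001,-0.01],"twist":0},
    {"grip":0.01,"offset":[0.001,0.001,-0.02],"twist":0},
    {"grip":0.01,"offset":[0.001,0.001,-0.026],"twist":0},
    {"grip":0.01,"offset":[0.001,0.001,-0.029],"twist":0},
    {"grip":0.01,"offset":[0.001,0.001,-0.031],"twist":0}
  ]
}}

```text
time_s: 25.35
ee_pos: [0.4806, 0.3876, 0.0651]
orientation: [180.0, 0.0, -0.1]
force: [0.0, 1.0, -1.0]
grip_width: 0.0158
finger_force: 58.7
```

{"op": "arm_command", "data": {
  "plan": [
    {"grip":0.01,"offset":[0,0,-0.001],"twist":0},
    {"grip":0.01,"offset":[0,0,-0.002],"twist":0},
    {"grip":0.01,"offset":[0,0,-0.002],"twist":0}
  ]
}}

```text
time_s: 25.65
ee_pos: [0.4807, 0.3878, 0.0636]
orientation: [-180.0, -0.0, -0.1]
force: [-0.4, 0.0, -0.2]
grip_width: 0.0159
finger_force: 58.7
```

{"op": "arm_command", "data": {
  "plan": [
    {"grip":0.01,"offset":[0,0,-0.001],"twist":0},
    {"grip":0.01,"offset":[0,0,-0.002],"twist":0},
    {"grip":0.01,"offset":[0,0,-0.003],"twist":0},
    {"grip":0.01,"offset":[0,0,-0.004],"twist":0},
    {"grip":0.01,"offset":[0,0,-0.004],"twist":0}
  ]
}}

```text
time_s: 26.15
ee_pos: [0.4807, 0.3878, 0.0602]
orientation: [-180.0, -0.0, -0.1]
force: [-2.7, -2.2, 7.9]
grip_width: 0.0155
finger_force: 59.6
```

Contact comes at TCP z 0.0602, where 0.0601 was expected. I release, back off, and look at everything.

{"op": "arm_command", "data": {
  "plan": [
    {"grip":0.025,"offset":[0,0,0.0],"twist":0},
    {"grip":0.035,"offset":[0,0,0.0],"twist":0},
    {"grip":0.045,"offset":[0,0,0.001],"twist":0},
    {"grip":0.045,"offset":[0,0,0.001],"twist":0},
    {"grip":0.045,"offset":[0,0,0.01],"twist":0}
  ]
}}

```text
time_s: 26.65
ee_pos: [0.4801, 0.3874, 0.0688]
orientation: [179.9, 0.1, -0.1]
force: [0.3, -0.2, 0.1]
grip_width: 0.0446
finger_force: 0.0
```

{"op": "arm_command", "data": {
  "plan": [
    {"grip":0.05,"offset":[0,0,0.04],"twist":0.0},
    {"grip":0.06,"offset":[0,0,0.085],"twist":0.0},
    {"grip":0.085,"offset":[0,0,0.13],"twist":0.0},
    {"grip":0.085,"offset":[-0.005,0,0.13],"twist":0.0},
    {"grip":0.085,"offset":[-0.005,0,0.13],"twist":0.0}
  ]
}}

```text
time_s: 27.15
ee_pos: [0.4756, 0.388, 0.2013]
orientation: [-179.9, -0.1, -0.1]
force: [-0.0, -0.1, -0.9]
grip_width: 0.085
finger_force: 0.0
```

```bash
python3 - <<'E'
from h import *
s=bot.sense();print(s["time_s"],s["ee_pos"].round(4),s["orientation"].round(2),s["force"].round(1))
im,K,P=snap("wrist");np.savez("w16.npz",im=im,K=K,P=P)
for t in(110,130,150):print(t,circ(white(im,t),K,P,.054,(.481,.387),.039))
ts,_,_=snap("top");sc,Ks,Ps=snap("scene")
def cr(i,K,P,X,w,z):
    c=proj(K,P,X)[0].astype(int);return cv2.resize(i[max(c[1]-w,0):c[1]+w,max(c[0]-w,0):c[0]+w],(z,z),interpolation=cv2.INTER_CUBIC)
d=np.load("w12.npz")
row1=np.hstack([cr(d["im"],d["K"],d["P"],[.466,-.13,.044],60,266),cr(im,K,P,[.481,.387,.05],75,266),cr(sc,Ks,Ps,[.481,.387,.05],40,266)])
row2=np.hstack([cr(sc,Ks,Ps,[.466,-.13,.044],40,266),cr(sc,Ks,Ps,[.63,.077,.044],40,266),cv2.resize(ts[130:300,160:390],(266,266))])
cv2.imwrite("pics/final.png",np.vstack([row1,row2]))
E
```

```text
27.15 [0.4756 0.388  0.2013] [-1.7991e+02 -1.2000e-01 -6.0000e-02] [-0.  -0.1 -0.9]
110 (array([479.8, 388.2,  39.4]), array([479.7, 388.4,  77.5,  78.7]))
130 (array([479.4, 388.5,  39.2]), array([479.5, 388.5,  77.6,  78.1]))
150 (array([479.4, 388.5,  39.2]), array([479.4, 388.5,  77.6,  77.8]))
```

View pics/final.png

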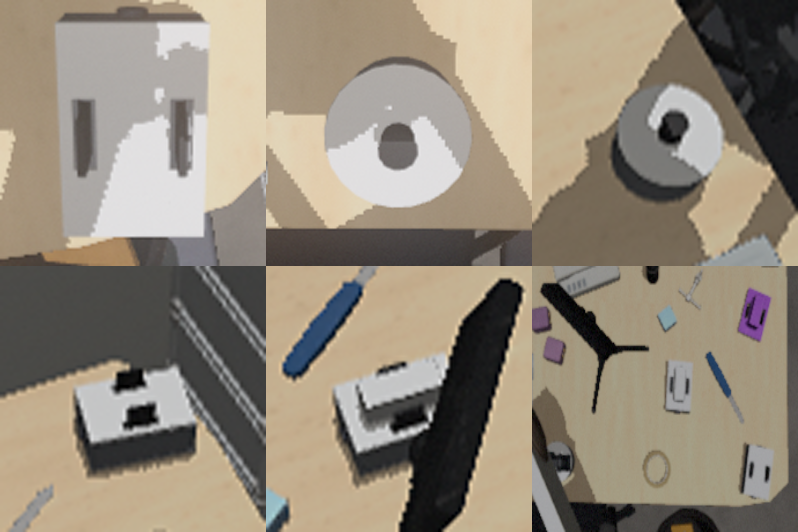

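The montage shows the flat cover flush on the low housing, with its fins at (83,138) and (180,138) sprung out. The humped cover is flush on the tall housing at (390,400). The lid is level on the pot at (398,138), fitting its 78 mm diameter at home height. The note block and the tape have not moved, and the gripper is clear.

```bash
python3 -c "
from rig import bot
print(bot.hand_in())"
```

```text
the job is handed in; nothing more can be done
None
```

The job is handed in at about 27 s of the 72 s allowed: the humped cover is clipped on the tall housing, the flat cover on the low housing, and the lid is on the pot. By the camera checks all three are fully home with the tabs sprung out, and the note block and tape are where they were; the hand-in returned no verdict.

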